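# Clip the pump rollers, turn the rotor over by hand, close the cover

### The job

Put this peristaltic pump back in service: push an orange spring clip sideways into the groove of every pin that carries a roller, until it snaps home, and put the left-over clips in the white dish. With the clips on, turn the rotor over by its crank handle one full turn, either way, to see that it runs clear, so that the handle ends up where it stands now, and after that lower the clear cover gently until it is fully shut. Leave the other things on the bench where they lie.

Things in the scene. Friction and masses are not known exactly. Their poses are not given: they have to be found in the camera images.
- pump: Green peristaltic pump drive, a fixed 232 x 232 mm housing, its flat deck 60 mm above the bench. Origin: centre of its underside, on the rotor axis; its y axis points to the cover's hinge side. A round aluminium track wall (radius 92 to 108 mm about the rotor axis) rises to 88 mm above the bench.
- rotor (a joint): Angle of the rotor about its vertical axis (rad), growing counter-clockwise from above and counting on past 2 pi, no stops; reads 0 at the start, wherever the pins then stand. It turns stiffly (0.5 N m, 10 N at the crank handle) and stays where left. Dark disc, radius 86 mm, top 68 mm above the bench, aluminium hub, four upright roller pins, red crank arm.
- rotor_axis (a point): Point on the rotor axis, 115 mm above the bench. Frame turns with the rotor: x, y, -x, -y point to pins 1, 2, 3, 4, whose axes are 62 mm away. Each pin is 20 mm across with a brass-coloured clip groove 14 mm across and 10 mm high, 97.5 to 107.5 mm above the bench; above it the pin's head, 20 mm across, reaches 115 mm.
- crank_grip (a point): Grip point of the black upright crank handle, 143 mm above the bench: a round post 15 mm across on the red crank arm, from 119 to 156 mm above the bench, 52 mm from the rotor axis, 45 degrees from pin 1 towards pin 2. Fixed on the arm; a pinch from above slips round on it as it turns.
- roller1: White roller on pin 1, loose on it (absent in some runs: then the pin is bare). 44 mm across, 30 mm high, bore 21.6 mm. Origin: centre of its underside, 68 mm above the bench; its flat top is at 98 mm, at the bottom of the pin's groove.
- roller2: White roller on pin 2, loose on it (absent in some runs: then the pin is bare). 44 mm across, 30 mm high, bore 21.6 mm. Origin: centre of its underside, 68 mm above the bench; its flat top is at 98 mm, at the bottom of the pin's groove.
- roller3: White roller on pin 3, loose on it (absent in some runs: then the pin is bare). 44 mm across, 30 mm high, bore 21.6 mm. Origin: centre of its underside, 68 mm above the bench; its flat top is at 98 mm, at the bottom of the pin's groove.
- roller4: White roller on pin 4, loose on it (absent in some runs: then the pin is bare). 44 mm across, 30 mm high, bore 21.6 mm. Origin: centre of its underside, 68 mm above the bench; its flat top is at 98 mm, at the bottom of the pin's groove.
- clip_a: Orange U-shaped spring clip, 7 mm thick, same either way up. Origin: centre of its 14 mm bore, mid thickness. x points out of its mouth (lips at 4.5 to 12 mm; gap 9 mm); tab 14 mm wide along -x, 11 to 37 mm behind the origin: grip it there, across y. Jaws 25 mm across, sprung: pushed mouth first onto a groove (about 10 N) it snaps home. Starts flat on the bench.
- clip_b: Another orange spring clip, the same as clip_a, with the same origin and axes. Clips are interchangeable.
- clip_c: Another orange spring clip, the same as clip_a, with the same origin and axes. Clips are interchangeable.
- clip_d: Another orange spring clip, the same as clip_a, with the same origin and axes. Clips are interchangeable.
- clip_e: Another orange spring clip, the same as clip_a, with the same origin and axes. Clips are interchangeable.
- cover (a joint): Angle of the clear pump cover about its hinge (rad): 0 shut down on the deck, growing as it opens; starts at 1.8 to 2.1. The hinge is stiff: the cover stays where it is left and takes 2 to 6 N at the handle. It is a clear hood, 232 x 232 mm, 100 mm deep, open below, with black edges.
- cover_hinge (a point): Middle of the hinge line, 60.5 mm above the bench at the pump's +y side. The frame turns with the cover: x lies along the hinge, -y points along the cover to its free edge, z through the cover's top. With the cover shut its axes are those of the pump.
- cover_handle (a point): Middle of the cover's black bar handle, parallel to the hinge, 11 mm thick, 90 mm long, 35 mm off the cover's free wall, away from the hinge: 267 mm along -y and 88 mm along z of the hinge frame. On top when the cover is open; when shut, at the pump's -y side, 148.5 mm above the bench and 12 mm below the cover's top. It can be pinched from above, across the bar, all the way.
- dish: Low open white plastic dish for spare clips, fixed, 120 (x) x 90 (y) x 22 mm outside, walls and floor 3 mm. Origin: centre of its underside.
- pcb: Round green circuit board, 60 mm across, 12 mm high, lying among the clips; a bystander. Origin: centre of its underside.
- pliers: Pliers with orange handles, 200 mm long, 12 mm high; a bystander. Origin: centre of its underside.
- pocket_knife: Black closed pocket knife, 91 x 26 x 13 mm; a bystander. Origin: centre of its underside.
- solder_reel: Reel of solder, 60 mm across, 42 mm high; a bystander. Origin: centre of its underside.
Things that resemble listed ones, but are neither listed nor needed, are in the scene too. What is shaped like the pcb but blue is not meant. What is shaped like the roller2 but green is not meant.

How it is judged:
By the outcome, as a careful person would: the job done as asked, in the order asked, and still so for the second after the job is handed in, with the robot touching nothing.
Of roller1, roller2, roller3, roller4 only 2 to 4 are there at a start; the rules pass over those that are not, and their reading is None.
At some moment in a run one of clip_a, clip_b, clip_c, clip_d, clip_e may be knocked a few centimetres aside while the robot is not near it.
Once in a run the grip may slacken for a moment while it holds something.
It also fails if it takes over 200 s, if anything falls off the work surface, if the arm or the gripper's body presses on something with over 40 N, if the wrist force passes 120 N, or if a joint passes its speed limit or range.

### The arm

A 6-joint arm with a two-finger parallel gripper is mounted at the origin on the work surface. World frame = base frame: x ahead of the robot, y to its left, z up, the work surface at z = 0. Lengths are in m, angles in rad, forces in N, time in s.
With the tool pointing down it reaches from about 0.325 to 0.85 m from the base axis. Payload 4.4 kg.
Tool frame: the origin (TCP) lies at the very end of the fingers, on their centre line; the grasp point (between the pads) lies 19 mm behind it; x points along the fingers, y is the direction in which the jaws open and shut, and the axes are right-handed (so a half turn about x gives the same grasp; the last joint's range is limited). The gripper opens to 94 mm and grips with 3 to 60 N. Pads are 16 mm wide; open, the fingers measure 119 mm over their backs; the gripper's body (75 mm by 177 mm) begins 78 mm behind the grasp point.
Start: joints at [-1.456, 0.207, 1.542, -0, 1.393, -0.15], TCP at [0.151, -0.555, 0.205] pointing down, gripper open.
Joint ranges: [-2.73, 2.73], [-0.86, 2.22], [0.23, 2.46], [-1.11, 4.25], [0.08, 2.63], [-2.82, 2.82]. Speed limits (rad/s): [2.79, 2.79, 3.14, 3.14, 3.14, 3.14].

### API

Orientations are given as a 3x3 rotation matrix whose columns are the frame's x, y, z axes.
In Python, from plant import monitor, optics, ctrl, look_for, outline_of, place_of gives the robot as it stands.
- The arm moves only by the tool step_arm, never from a script. Its arguments are lists of equal length, an entry for each row: "offset": the shift along the world's x, y, z in cm, a list of three; "angular": the turn, a rotation vector about the world's x, y, z in degrees, a list of three. In form: {"offset": [[x, y, z], ...], "angular": [[wx, wy, wz], ...]}. A call has 1 to 20 rows; each row is the pose to reach, as a shift and turn from the pose commanded when the call began; what a row does not reach only later rows make up. A row lasts 1/8 s, in which the tool goes at most 62.5 mm and 10.7 degrees, less where a joint would pass 70% of its speed; a pose out of reach is approached as far as the arm can. A call with a gripper value outside its range is refused whole. "fingers" is the closure, from 0 (fully open) to 1 (shut), set as the call begins (left out, the last holds). The fingers move at their own pace and stop on an object; the grip force is fixed at half the most. Time passes only in rows, so rows that repeat a pose let the fingers close. It gives the time, the measured TCP pose, the force and the opening at its end, in the units of the state.
- monitor.observe(): the state, without advancing time (a new reading comes with each control period).
- optics.read_camera(name): name is "side" or "top" or "wrist"; returns a dict with "pixels" (384x512x3 uint8, red, green, blue), "depth" (384x512 float32, m along the optical axis (not along the pixel's ray), 0 where there is no reading), "camera_matrix" (3x3 intrinsics, pixels), "rvec" (rotation vector, rad) and "tvec" (3), from world to camera coordinates, as OpenCV has them; the wrist camera has in their place "tool_from_camera" (4x4, takes a point from camera to tool coordinates, whose origin is the TCP and whose axes are the tool frame's). Camera axes: x right, y down, z forward; pixel columns grow to the right and rows downward; lengths in m; the calibration is good to about 2 mm. The wrist camera is an equidistant fisheye: a pixel r from the principal point sees the ray r / f radians off the axis. A picture is of the moment at which its call begins: read the wrist's pose just before it.
- ctrl.job_done(): hands the job in, once; it reports no verdict.
Trained networks look in a picture, given as the dict that the camera call returned (one of the last four; its "shot" number tells which), for a name from the list of things; names that differ only in an ending like _2 or _b are one class to them, and where a whole thing is asked for, a point or a joint stands for the part that bears it (a point fixed in the world has none). Each returns a list of dicts, best first, with "p" (0 to 1); they miss things now and then, are a little off and sometimes report something else, mostly with a low value. They report only what shows in the picture. A call takes as long as a camera call. They do not tell look-alikes from the thing itself.
- look_for(name, picture): "box" ([left, top, right, bottom] in pixels, round what is visible of it).
- outline_of(name, picture): "pixels" (384x512 bool, what is visible of it) and "box" ([left, top, right, bottom] in pixels, round what is visible of it).
- place_of(name, picture): "point" ([row, column] in pixels: a listed point, or the origin of a listed thing).
The state is a dict: "time_s": time; "qpos": joint angles; "qvel": joint speeds; "effort": joint torques, N m; "eef_pos": TCP position; "ee_rot": TCP orientation; "contact_force": force on the tool from outside, world axes, zero at the start; "wrist_torque": the same for the moment, N m; "grip_width": finger opening in m.
Only numpy, scipy, OpenCV 4.12 (cv2) and the standard library are available. Lean on these libraries where they do the work, as an engineer would, in place of code of your own. Each camera call takes 0.05 s, during which the arm holds its last target. There are 200 camera calls.

## Working session

There is one attempt and no reset: what is moved stays moved. The work goes in short steps, Python scripts to look and compute and a tool call to move; the robot and the scene stay as the last step left them, time stands still between calls to the robot, and variables do not carry over. Pictures are saved under pics/ and viewed, about 12 in all and at most 16, crops included, and the job is handed in when it is done.

Besides the shell and the picture viewer there is one more tool, called after "Call:" as a command line: name --argument value ..., lists and objects as JSON in quotes. step_arm: Moves the arm, as the interface text tells. Its arguments: {"type":"object","properties":{"offset":{"type":"array"},"angular":{"type":"array"},"fingers":{"type":"number"}},"required":["offset","angular"]}

```bash
mkdir -p pics; ls; cat > h.py <<'E'
import sys; sys.path.insert(0,'.')
import numpy as np, cv2
from plant import monitor, optics, ctrl, look_for, outline_of, place_of
def shot(cam):
    s=monitor.observe(); d=optics.read_camera(cam); d['s']=s; return d
def w(d,r,c,z=None):
    """world point of pixel: from depth, or ray cut with height z (static cams or wrist)"""
    K=d['camera_matrix']; 
    if 'rvec' in d:
        R=cv2.Rodrigues(np.array(d['rvec'],float))[0]; t=np.array(d['tvec'],float).ravel()
        ray=np.linalg.inv(K)@[c,r,1]; o=-R.T@t; v=R.T@ray
    else:
        x=(c-K[0,2])/K[0,0]; y=(r-K[1,2])/K[1,1]; th=np.hypot(x,y)
        k=np.tan(th)/th if th>1e-9 else 1
        T=np.array(d['tool_from_camera']); s=d['s']; Rt=np.array(s['ee_rot'])
        v=Rt@T[:3,:3]@[x*k,y*k,1]; o=np.array(s['eef_pos'])+Rt@T[:3,3]
    if z is None:
        return o+v*d['depth'][int(round(r)),int(round(c))]
    return o+v*(z-o[2])/v[2]
def save(d,name,crop=None,scale=1):
    im=d['pixels'][:,:,::-1]
    if crop: im=im[crop[1]:crop[3],crop[0]:crop[2]]
    cv2.imwrite('pics/'+name,cv2.resize(im,None,fx=scale,fy=scale,interpolation=cv2.INTER_CUBIC))
E
python3 - <<'E'
from h import *
t=shot('top'); s=shot('side'); 
a=np.vstack([t['pixels'],s['pixels']])
cv2.imwrite('pics/1.png',t['pixels'][:,:,::-1]); save(t,'1.png',None,1.5); save(s,'2.png',None,1.5)
np.set_printoptions(precision=4,suppress=True)
for n in ['pump','rotor_axis','crank_grip','roller1','clip_a','cover_hinge','cover_handle','dish','pcb','pliers','pocket_knife','solder_reel']:
    for d,nm in ((t,'top'),(s,'side')):
        for q in place_of(n,d)[:7]:
            if q['p']>.25: 
                r,c=q['point']; print(n,nm,round(q['p'],2),np.round([r,c]),w(d,r,c))
print(monitor.observe())
E
```

```text
pics
pump top 0.51 [247. 129.] [0.4127 0.3101 0.0189]
pump side 0.82 [211. 324.] [0.635  0.0099 0.0991]
pump side 0.73 [205. 212.] [ 0.5237 -0.3093  0.0018]
rotor_axis top 0.6 [198. 212.] [0.5579 0.0231 0.1162]
rotor_axis top 0.52 [188. 194.] [0.5979 0.0851 0.0657]
rotor_axis top 0.32 [240. 289.] [ 0.4244 -0.2182 -0.002 ]
crank_grip top 0.62 [186. 198.] [0.5921 0.0589 0.158 ]
crank_grip top 0.61 [181. 210.] [0.6124 0.0289 0.1129]
crank_grip side 0.82 [188. 344.] [0.6031 0.0613 0.153 ]
roller1 top 0.64 [258. 199.] [ 0.3715  0.0826 -0.0023]
roller1 top 0.58 [181. 212.] [0.6112 0.0208 0.1159]
roller1 top 0.48 [198. 192.] [0.5607 0.0869 0.1082]
roller1 top 0.43 [199. 236.] [ 0.5551 -0.0511  0.0983]
roller1 side 0.62 [168. 330.] [0.4599 0.052  0.09  ]
roller1 side 0.59 [217. 325.] [0.6486 0.0126 0.0903]
roller1 side 0.56 [198. 302.] [ 0.5733 -0.0408  0.0846]
roller1 side 0.48 [199. 349.] [0.5837 0.0892 0.0852]
clip_a top 0.56 [210. 309.] [ 0.5198 -0.2886  0.0017]
clip_a top 0.5 [214. 282.] [ 0.5116 -0.1996 -0.005 ]
clip_a top 0.49 [241. 317.] [ 0.417  -0.3098  0.001 ]
clip_a top 0.39 [183
[... 1246 characters left out ...]
 [178. 358.] [ 0.6182 -0.4475  0.0416]
solder_reel top 0.44 [140. 292.] [ 0.7592 -0.2394  0.0035]
solder_reel side 0.66 [233. 155.] [ 0.6459 -0.4554  0.0298]
{'time_s': 1.3, 'qpos': array([-1.4555,  0.2066,  1.5415, -0.    ,  1.3935, -0.1505]), 'qvel': array([-0.0005, -0.0011,  0.0013, -0.001 ,  0.0008,  0.0014]), 'effort': array([  0.0018, -37.0883, -28.1756,   0.07  ,   0.0276,  -0.    ]), 'eef_pos': array([ 0.151 , -0.5548,  0.2054]), 'ee_rot': array([[-0.    ,  0.2627, -0.9649],
       [-0.    , -0.9649, -0.2627],
       [-1.    ,  0.    ,  0.    ]]), 'contact_force': array([-0.5073, -0.6408,  0.2689]), 'wrist_torque': array([ 0.0143,  0.0224, -0.0105]), 'grip_width': 0.0942638673450953}
```

View pics/1.png

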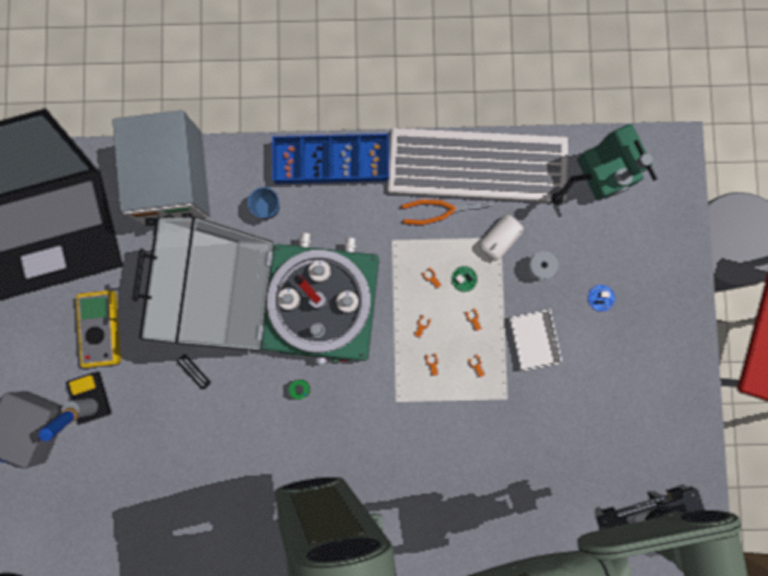

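View pics/2.png

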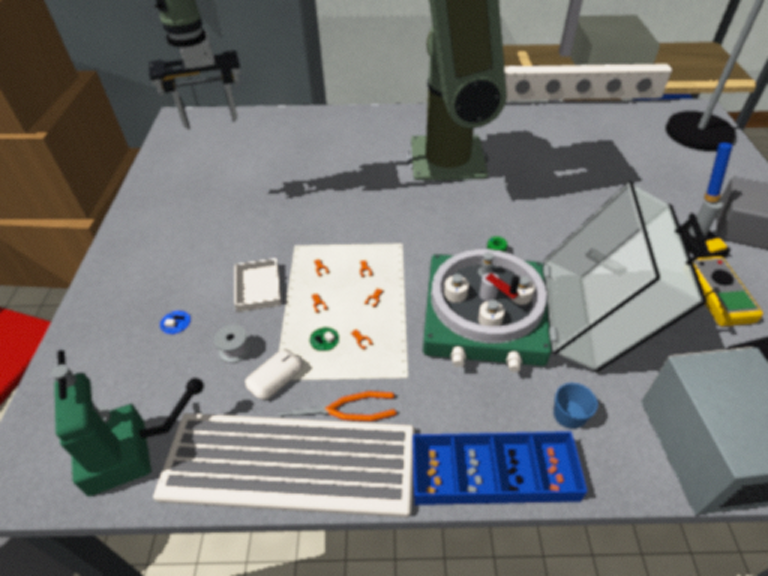

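Call:
step_arm --offset '[[2,2,4],[6,5,8],[10,9,10],[14,13,11],[18,17,12],[22,21,12],[26,24,12],[29,27,12],[31,29,12],[32,30,12],[32,30,12],[32,30,12]]' --angular '[[0,0,0],[0,0,-3],[0,0,-6],[0,0,-9],[0,0,-12],[0,0,-15],[0,0,-15],[0,0,-15],[0,0,-15],[0,0,-15],[0,0,-15],[0,0,-15]]'

```text
time_s: 2.8
eef_pos: [0.4704, -0.2556, 0.3254]
ee_rot: [[-0.0, 0.003, -1.0], [-0.0, -1.0, -0.003], [-1.0, 0.0, 0.0]]
contact_force: [-0.3, -0.2, 0.2]
grip_width: 0.0939
```

```bash
python3 - <<'E'
from h import *
np.set_printoptions(precision=4,suppress=True)
t=shot('wrist'); save(t,'3.png',None,1.5); print(t['s']['eef_pos'],t['camera_matrix'],t['tool_from_camera'])
for n in ['clip_a','rotor_axis','crank_grip','dish','roller1']:
    for q in place_of(n,t)[:8]:
        if q['p']>.2:
            r,c=q['point']; print(n,round(q['p'],2),np.round([r,c]),w(t,r,c,0.007 if n=='clip_a' else None))
E
```

```text
[ 0.4704 -0.2556  0.3254] [[297.3186   0.     253.9688]
 [  0.     297.3186 190.4353]
 [  0.       0.       1.    ]] [[ 0.0002 -0.2889  0.9574 -0.179 ]
 [ 1.     -0.0004 -0.0003  0.0006]
 [ 0.0005  0.9574  0.2889 -0.0844]
 [ 0.      0.      0.      1.    ]]
clip_a 0.78 [129. 218.] [ 0.5113 -0.195   0.007 ]
clip_a 0.76 [176. 227.] [ 0.431  -0.2097  0.007 ]
clip_a 0.68 [ 68. 227.] [ 0.6153 -0.2121  0.007 ]
clip_a 0.63 [122. 283.] [ 0.5233 -0.3046  0.007 ]
clip_a 0.47 [77. 82.] [0.6219 0.061  0.007 ]
rotor_axis 0.58 [117.  63.] [0.5513 0.0263 0.12  ]
crank_grip 0.83 [93. 38.] [0.5922 0.0529 0.1475]
dish 0.6 [159. 358.] [ 0.4623 -0.4424  0.0032]
roller1 0.77 [114.  53.] [0.5581 0.0661 0.0955]
roller1 0.75 [204.  89.] [0.3809 0.0594 0.0233]
roller1 0.74 [111. 112.] [ 0.5531 -0.0488  0.0981]
roller1 0.62 [76. 82.] [0.6108 0.0024 0.0995]
```

View pics/3.png

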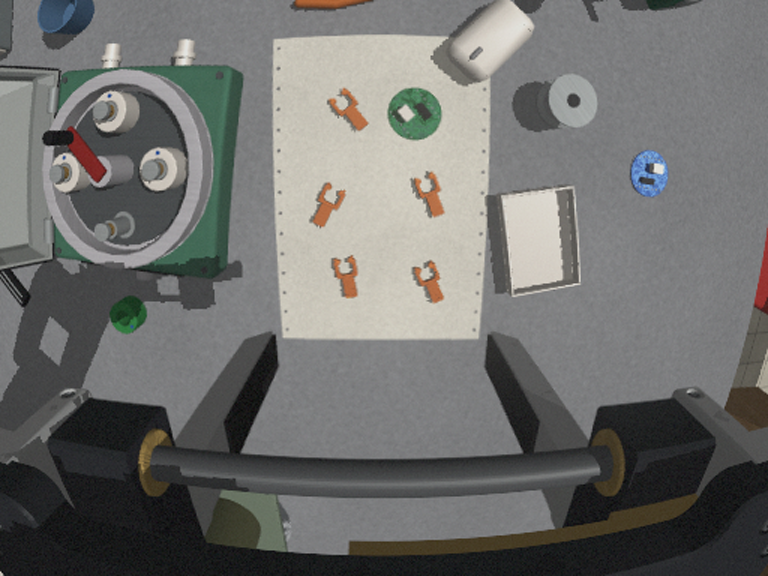

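```bash
cat >> h.py <<'E'
def clip_template(a,mm=0.5,n=121):
    g=(np.arange(n)-n//2)*mm; X,Y=np.meshgrid(g,g)          # X: world x, Y: world y
    u=np.cos(a)*X+np.sin(a)*Y; v=-np.sin(a)*X+np.cos(a)*Y
    r=np.hypot(u,v)
    body=(r<12.5)&(r>7)&~((u>3)&(abs(v)<4.5)) 
    tab=(u<-6)&(u>-37)&(abs(v)<7)&(r>7)
    return (body|tab).astype(np.float32)
def find_clips(d,x0,x1,y0,y1,z=0.007,n=5,mm=0.5):
    """rectify orange mask to plane z, match template; returns x,y,yaw(deg),score"""
    xs=np.arange(x0,x1,mm/1e3); ys=np.arange(y0,y1,mm/1e3)
    K=d['camera_matrix']; X,Y=np.meshgrid(xs,ys)
    T=np.array(d['tool_from_camera']); s=d['s']; R=np.array(s['ee_rot'])
    Rc=R@T[:3,:3]; o=np.array(s['eef_pos'])+R@T[:3,3]
    P=np.stack([X-o[0],Y-o[1],np.full_like(X,z-o[2])],-1)@Rc
    rr=np.hypot(P[...,0],P[...,1]); th=np.arctan2(rr,P[...,2])
    mu=(K[0,2]+K[0,0]*th*P[...,0]/rr).astype(np.float32); mv=(K[1,2]+K[1,1]*th*P[...,1]/rr).astype(np.float32)
    im=cv2.remap(d['pixels'],mu,mv,cv2.INTER_LINEAR).astype(int)
    m=((im[...,0]>150)&(im[...,0]-im[...,2]>70)&(im[...,0]-im[...,1]>50)).astype(np.float32)
    m=np.pad(m,120)
    best=[]
    for a in np.arange(0,360,2):
        t=clip_template(np.radians(a),n=161); k=t*2-1; k[cv2.dilate(t,np.ones((9,9)))==0]=-0.3
        best.append(cv2.matchTemplate(m,k.astype(np.float32),cv2.TM_CCORR)/t.sum())
    B=np.array(best); out=[]
    for _ in range(n):
        i=np.unravel_index(B.argmax(),B.shape); 
        if B[i]<.3: break
        out.append((xs[0]+(i[2]+80-120)*mm/1e3, ys[0]+(i[1]+80-120)*mm/1e3, 2*i[0], float(B[i])))
        B[:,max(0,i[1]-40):i[1]+40,max(0,i[2]-40):i[2]+40]=-1
    return out
E
python3 - <<'E'
from h import *
np.set_printoptions(precision=4,suppress=True)
t=shot('wrist')
for c in find_clips(t,.36,.66,-.36,-.14): print(np.round(c,4))
E
```

```text
[ 0.4265 -0.215  10.      0.6842]
[  0.5085  -0.2005 332.       0.6792]
[ 0.521  -0.3075 22.      0.6674]
[ 0.616  -0.2135 38.      0.6639]
[ 0.42  -0.309 24.     0.651]
```

Call:
step_arm --offset '[[0,3,0],[0,8,0],[0,13,0],[0,18,0],[0,23,0],[0,26,0],[0,27,0],[0,27,0],[0,27,0]]' --angular '[[0,0,0],[0,0,0],[0,0,0],[0,0,0],[0,0,0],[0,0,0],[0,0,0],[0,0,0],[0,0,0]]'

```text
time_s: 4.28
eef_pos: [0.4711, 0.0141, 0.3254]
ee_rot: [[-0.0, 0.003, -1.0], [-0.0, -1.0, -0.003], [-1.0, 0.0, 0.0]]
contact_force: [-0.3, -0.2, 0.2]
grip_width: 0.0938
```

```bash
python3 - <<'E'
from h import *
np.set_printoptions(precision=4,suppress=True)
t=shot('wrist'); save(t,'4.png',(100,0,420,250),2.4); print(t['s']['eef_pos'])
for n in ['rotor_axis','crank_grip','roller1','cover_hinge','cover_handle','pump']:
    for q in place_of(n,t)[:5]:
        if q['p']>.2:
            r,c=q['point']; print(n,round(q['p'],2),np.round([r,c]),w(t,r,c),w(t,r,c,.115))
# cloud of points near 115mm height
pts=np.array([w(t,r,c) for r in range(0,250) for c in range(100,420) if t['depth'][r,c]>0])
np.save('cloud.npy',pts)
m=(abs(pts[:,2]-.115)<.004)&(np.hypot(pts[:,0]-.555,pts[:,1]-.025)<.085)
q=np.float32(pts[m][:,:2]); print(len(q))
im=np.zeros((200,200),np.uint8); ij=((q-[.455,-.075])*1000).astype(int); im[ij[:,0],ij[:,1]]=255
im=cv2.morphologyEx(im,cv2.MORPH_CLOSE,np.ones((3,3)))
n,l,st,ce=cv2.connectedComponentsWithStats(im)
for i in range(1,n):
    if st[i,4]>40: print(st[i], ce[i][::-1]/1000+[.455,-.075])
E
```

```text
[0.4711 0.0141 0.3254]
rotor_axis 0.81 [102. 243.] [0.5567 0.0276 0.1199] [0.5567 0.0278 0.115 ]
crank_grip 0.62 [ 72. 215.] [0.5931 0.0592 0.1556] [0.5974 0.0645 0.115 ]
crank_grip 0.36 [165. 470.] [ 0.4602 -0.4379  0.0044] [ 0.4813 -0.338   0.115 ]
roller1 0.95 [204. 222.] [0.3863 0.0686 0.0272] [0.4174 0.0585 0.115 ]
cover_hinge 0.84 [ 96. 167.] [0.5696 0.1442 0.0653] [0.568  0.1294 0.115 ]
1112
[ 95  29  19  21 297] [0.4937 0.0291]
[ 85  85  34  32 528] [0.5534 0.0245]
[ 29  87  20  19 300] [ 0.5513 -0.0364]
[152  95  21  20 286] [0.5591 0.0869]
[115 112  27  23 122] [0.5782 0.0529]
[118 131  11  13  49] [0.5913 0.0487]
[ 87 152  20  20 300] [0.6168 0.0215]
```

View pics/4.png

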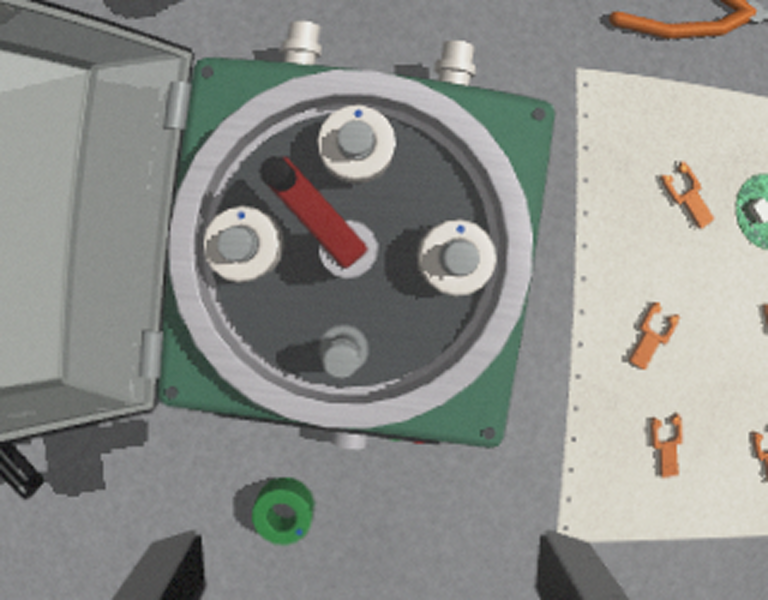

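Call:
step_arm --offset '[[1,-3,0],[3,-8,-1],[6,-13,-4],[8,-18,-9],[10,-22,-14],[12,-24,-18],[12.4,-24.5,-21],[12.4,-24.5,-22],[12.4,-24.5,-22]]' --angular '[[0,0,5],[0,0,14],[0,0,23],[0,0,32],[0,0,38],[0,0,38],[0,0,38],[0,0,38],[0,0,38]]' --fingers 0.7

```text
time_s: 5.75
eef_pos: [0.5947, -0.2293, 0.1053]
ee_rot: [[-0.001, 0.619, -0.785], [0.001, -0.785, -0.619], [-1.0, -0.001, 0.0]]
contact_force: [0.5, 0.3, 0.7]
grip_width: 0.028
```

```bash
python3 - <<'E'
from h import *
np.set_printoptions(precision=4,suppress=True)
t=shot('wrist'); save(t,'5.png',None,1.2); s=t['s'];print(s['eef_pos'],s['ee_rot'][:,1],s['grip_width'])
for c in find_clips(t,.36,.66,-.36,-.14): 
    a=np.radians(c[2]); print(np.round(c,4), 'grip',c[0]-.027*np.cos(a),c[1]-.027*np.sin(a))
E
```

```text
[ 0.5947 -0.2293  0.1053] [ 0.619  -0.7854 -0.0011] 0.027958937740722386
[ 0.616  -0.2135 38.      0.6909] grip 0.5947237096526184 -0.23012285983379277
[  0.51    -0.2005 332.       0.6756] grip 0.486160414992809 -0.18782426780478093
[ 0.522  -0.307  22.      0.6691] grip 0.49696603592669675 -0.31711437802222964
[  0.4705  -0.18   152.       0.4889] grip 0.494339585007191 -0.19267573219521905
[  0.481   -0.324  202.       0.4837] grip 0.5060339640733033 -0.31388562197777037
```

View pics/5.png

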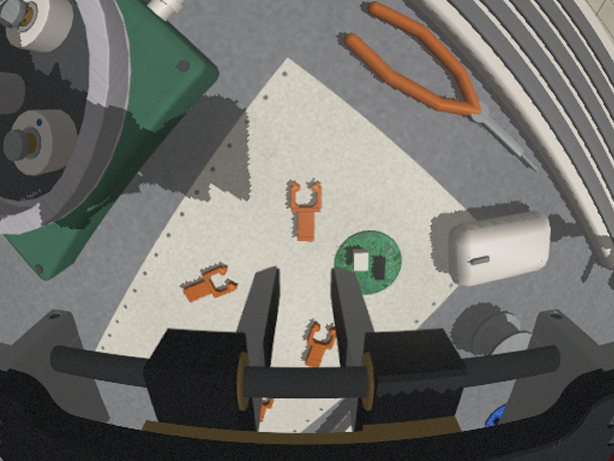

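Call:
step_arm --offset '[[0,-0.05,-3],[0,-0.05,-7],[0,-0.05,-9.3],[0,-0.05,-10.3],[0,-0.05,-10.3]]' --angular '[[0,0,0],[0,0,0],[0,0,0],[0,0,0],[0,0,0]]'

```text
time_s: 6.42
eef_pos: [0.5959, -0.2304, 0.0038]
ee_rot: [[0.002, 0.619, -0.785], [-0.001, -0.785, -0.619], [-1.0, 0.002, -0.001]]
contact_force: [0.2, -0.3, 0.7]
grip_width: 0.0282
```

Call:
step_arm --offset '[[0,0,0],[0,0,0],[0,0,0],[0,0,0]]' --angular '[[0,0,0],[0,0,0],[0,0,0],[0,0,0]]' --fingers 1

```text
time_s: 6.92
eef_pos: [0.5963, -0.2309, 0.0042]
ee_rot: [[0.003, 0.619, -0.786], [-0.001, -0.786, -0.619], [-1.0, 0.003, -0.001]]
contact_force: [-0.5, 1.2, 6.0]
grip_width: 0.0132
```

Call:
step_arm --offset '[[0,0,0],[0,0,0],[-0.1,0.05,-0.2],[-0.1,0.05,-0.2],[-0.1,0.05,-0.2]]' --angular '[[0,0,0],[0,0,0],[0,0,0],[0,0,0],[0,0,0]]' --fingers 0.7

```text
time_s: 7.55
eef_pos: [0.594, -0.2298, 0.0003]
ee_rot: [[-0.0, 0.619, -0.786], [0.0, -0.786, -0.619], [-1.0, -0.0, 0.0]]
contact_force: [1.0, 0.5, 0.7]
grip_width: 0.0282
```

Call:
step_arm --offset '[[0,0,0],[0,0,0],[0,0,0],[0,0,0]]' --angular '[[0,0,0],[0,0,0],[0,0,0],[0,0,0]]' --fingers 1

```text
time_s: 8.05
eef_pos: [0.594, -0.2298, 0.0004]
ee_rot: [[-0.0, 0.619, -0.786], [0.0, -0.786, -0.619], [-1.0, -0.0, 0.0]]
contact_force: [0.1, -0.4, -0.2]
grip_width: 0.0136
```

Call:
step_arm --offset '[[0,0,2],[0,0,5],[-0.5,1,10],[-1.5,4,14],[-2.5,8,15],[-3.5,11,15],[-4.5,13,14],[-4.55,13.8,12],[-4.55,13.8,11],[-4.55,13.8,10.5],[-4.55,13.8,10.5]]' --angular '[[0,0,0],[0,0,0],[0,0,8],[0,0,17],[0,0,26],[0,0,35],[0,0,43],[0,0,48.3],[0,0,48.3],[0,0,48.3],[0,0,48.3]]'

```text
time_s: 9.43
eef_pos: [0.5487, -0.0924, 0.1056]
ee_rot: [[0.0, 0.998, -0.062], [-0.0, -0.062, -0.998], [-1.0, 0.0, 0.0]]
contact_force: [0.1, -0.7, 0.4]
grip_width: 0.0132
```

```bash
python3 - <<'E'
from h import *
np.set_printoptions(precision=4,suppress=True)
t=shot('wrist'); save(t,'6.png',(120,60,420,360),2); s=t['s'];print(s['eef_pos'],s['ee_rot'][:,1],s['grip_width'],s['contact_force'])
E
```

```text
[ 0.5487 -0.0924  0.1056] [ 0.9981 -0.0619  0.0001] 0.013248637868581752 [ 0.108  -0.6517  0.3959]
```

View pics/6.png

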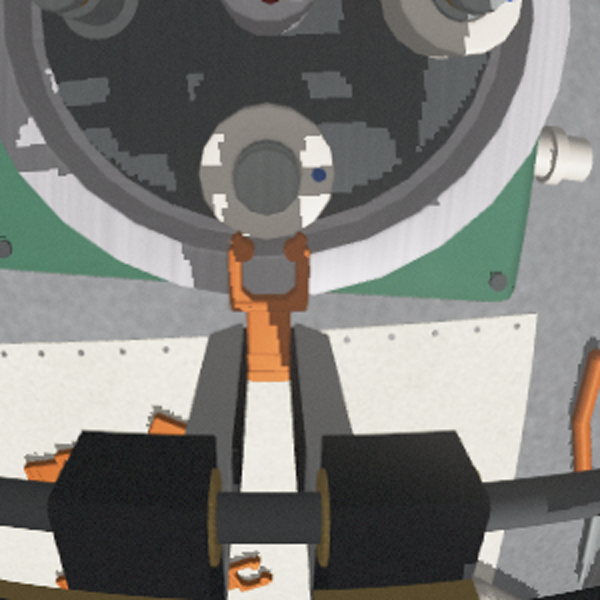

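Call:
step_arm --offset '[[-0.05,0,-0.4],[-0.05,0,-0.6],[-0.05,0,-0.6],[0,0.6,-0.6],[0.05,1.2,-0.6],[0.07,1.6,-0.6],[0.1,2.0,-0.6],[0.12,2.4,-0.6],[0.15,2.7,-0.6],[0.16,2.9,-0.6],[0.16,2.9,-0.6]]' --angular '[[0,0,0],[0,0,0],[0,0,0],[0,0,0],[0,0,0],[0,0,0],[0,0,0],[0,0,0],[0,0,0],[0,0,0],[0,0,0]]'

```text
time_s: 10.85
eef_pos: [0.5502, -0.0623, 0.0994]
ee_rot: [[0.0, 0.998, -0.06], [0.0, -0.06, -0.998], [-1.0, -0.0, -0.0]]
contact_force: [1.4, 0.2, -0.3]
grip_width: 0.0135
```

```bash
python3 - <<'E'
from h import *
np.set_printoptions(precision=4,suppress=True)
t=shot('wrist'); save(t,'7.png',(120,60,420,360),2); s=t['s'];print(s['eef_pos'],s['ee_rot'][:,1],s['grip_width'],s['contact_force'])
E
```

```text
[ 0.5502 -0.0623  0.0994] [ 0.9982 -0.0601 -0.    ] 0.013531766919311192 [ 1.3514  0.2428 -0.2843]
```

View pics/7.png

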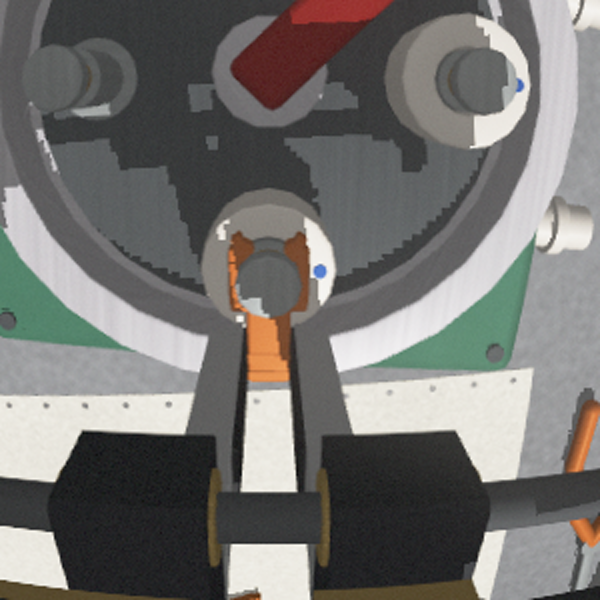

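Call:
step_arm --offset '[[0,0,0],[0,0,0],[0,0,1.5],[0,0,5],[-1,-2,8],[-2.5,-5,8],[-4,-8,8],[-5,-10,7],[-6,-12,5],[-6.4,-12.5,3],[-6.4,-12.5,0.6],[-6.4,-12.5,0.6],[-6.4,-12.5,0.6]]' --angular '[[0,0,0],[0,0,0],[0,0,0],[0,0,0],[0,0,10],[0,0,20],[0,0,30],[0,0,40],[0,0,50],[0,0,60],[0,0,65.5],[0,0,65.5],[0,0,65.5]]' --fingers 0.7

```text
time_s: 12.52
eef_pos: [0.487, -0.1882, 0.1069]
ee_rot: [[0.002, 0.47, 0.883], [-0.001, 0.883, -0.47], [-1.0, -0.0, 0.002]]
contact_force: [0.5, -0.1, -0.1]
grip_width: 0.0286
```

```bash
cat > k.py <<'E'
from h import *
np.set_printoptions(precision=4,suppress=True)
t=shot('wrist'); s=t['s'];print(s['eef_pos'],s['ee_rot'][:,1],s['grip_width'],s['contact_force'])
for c in find_clips(t,.36,.66,-.36,-.14): 
    a=np.radians(c[2]); print(np.round(c,4), 'grip',c[0]-.027*np.cos(a),c[1]-.027*np.sin(a))
save(t,'k.png',None,1.5)
E
python3 k.py
```

```text
[ 0.487  -0.1882  0.1069] [ 0.4701  0.8826 -0.0001] 0.02862338501978237 [ 0.5137 -0.1243 -0.0526]
[ 0.427  -0.2145 10.      0.6913] grip 0.4004101906686704 -0.2191885007970071
[  0.5095  -0.201  332.       0.6886] grip 0.48566041499280893 -0.18832426780478093
[ 0.522  -0.3065 24.      0.6862] grip 0.4973342726436498 -0.3174818893630466
[ 0.4195 -0.3095 24.      0.6823] grip 0.3948342726436498 -0.3204818893630466
[  0.383   -0.2225 190.       0.505 ] grip 0.4095898093313296 -0.21781149920299286
```

Call:
step_arm --offset '[[0,-0.05,-3],[0,-0.05,-7],[0,-0.05,-9.5],[0,-0.05,-10.4],[0,-0.05,-10.5],[0,-0.05,-10.5],[0,-0.05,-10.5]]' --angular '[[0,0,0],[0,0,0],[0,0,0],[0,0,0],[0,0,0],[0,0,0],[0,0,0]]'

```text
time_s: 13.45
eef_pos: [0.4872, -0.1889, 0.0017]
ee_rot: [[0.002, 0.469, 0.883], [-0.001, 0.883, -0.469], [-1.0, -0.0, 0.002]]
contact_force: [0.3, -0.2, -0.8]
grip_width: 0.028
```

Call:
step_arm --offset '[[0,0,0],[0,0,0],[0,0,0],[0,0,0]]' --angular '[[0,0,0],[0,0,0],[0,0,0],[0,0,0]]' --fingers 1

```text
time_s: 13.95
eef_pos: [0.4864, -0.1884, 0.0008]
ee_rot: [[0.0, 0.469, 0.883], [-0.0, 0.883, -0.469], [-1.0, 0.0, 0.0]]
contact_force: [-1.5, 0.5, 2.9]
grip_width: 0.013
```

Call:
step_arm --offset '[[0,0,3],[1,0,8],[4,0,13],[8,0,17],[12,0,17],[15,2,17],[18,5,17],[20,8,17],[20,11,17],[20,14,17],[20,17,17],[20,20,17],[19,20.7,17],[18.54,20.7,16],[18.54,20.7,14],[18.54,20.7,12],[18.54,20.7,10.6],[18.54,20.7,10.5],[18.54,20.7,10.5]]' --angular '[[0,0,0],[0,0,-10],[0,0,-20],[0,0,-30],[0,0,-40],[0,0,-50],[0,0,-60],[0,0,-70],[0,0,-80],[0,0,-90],[0,0,-100],[0,0,-110],[0,0,-120],[0,0,-130],[0,0,-140],[0,0,-150],[0,0,-155.6],[0,0,-155.6],[0,0,-155.6]]'

```text
time_s: 16.32
eef_pos: [0.6717, 0.0187, 0.1056]
ee_rot: [[0.0, -0.061, -0.998], [0.0, -0.998, 0.061], [-1.0, -0.0, -0.0]]
contact_force: [-0.0, -0.4, 0.6]
grip_width: 0.0135
```

```bash
python3 - <<'E'
from h import *
np.set_printoptions(precision=4,suppress=True)
t=shot('wrist'); save(t,'8.png',(120,60,420,384),1.8); s=t['s'];print(s['eef_pos'],s['ee_rot'][:,1],s['grip_width'],s['contact_force'])
E
```

```text
[0.6717 0.0187 0.1056] [-0.0609 -0.9981 -0.    ] 0.013523648728792243 [-0.0086 -0.3949  0.5768]
```

View pics/8.png

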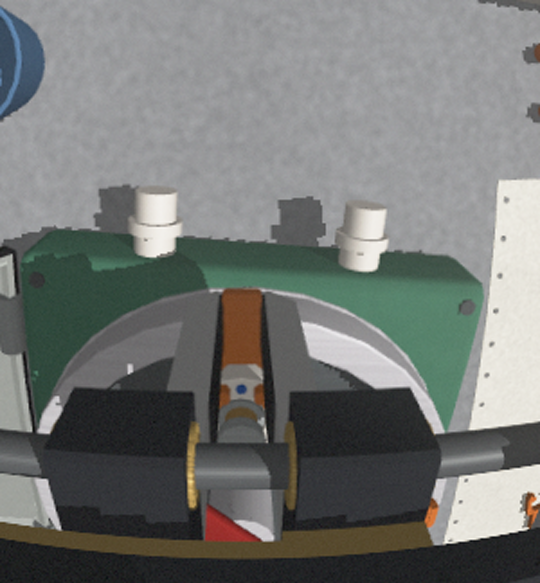

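Call:
step_arm --offset '[[0,0,-0.4],[0,0,-0.6],[0,0,-0.6],[-0.6,0.04,-0.6],[-1.2,0.07,-0.6],[-1.6,0.1,-0.6],[-2.0,0.12,-0.6],[-2.4,0.15,-0.6],[-2.7,0.17,-0.6],[-2.9,0.18,-0.6],[-2.9,0.18,-0.6]]' --angular '[[0,0,0],[0,0,0],[0,0,0],[0,0,0],[0,0,0],[0,0,0],[0,0,0],[0,0,0],[0,0,0],[0,0,0],[0,0,0]]'

```text
time_s: 17.75
eef_pos: [0.6427, 0.0204, 0.0993]
ee_rot: [[0.001, -0.062, -0.998], [-0.0, -0.998, 0.062], [-1.0, 0.0, -0.001]]
contact_force: [2.8, -0.1, -2.1]
grip_width: 0.0135
```

```bash
python3 - <<'E'
from h import *
np.set_printoptions(precision=4,suppress=True)
t=shot('wrist'); save(t,'9.png',(180,200,330,384),3); s=t['s'];print(s['eef_pos'],s['ee_rot'][:,1],s['grip_width'],s['contact_force'])
E
```

```text
[0.6427 0.0204 0.0993] [-0.0623 -0.9981  0.    ] 0.013527423979686171 [ 2.801  -0.0829 -2.0914]
```

View pics/9.png

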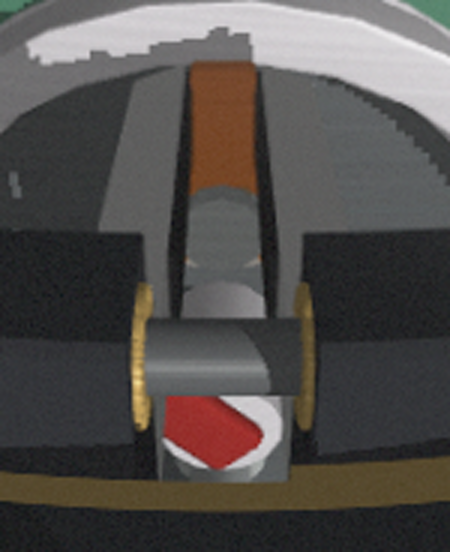

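Call:
step_arm --offset '[[0,0,0],[0,0,0],[0,0,1.5],[0,0,5],[0,-1,9],[-2,-4,11],[-6,-8,11],[-10,-12,11],[-14,-16,11],[-18,-20,10],[-22,-23,8],[-24.2,-24,5],[-24.2,-24,2],[-24.2,-24,0.6],[-24.2,-24,0.6],[-24.2,-24,0.6]]' --angular '[[0,0,0],[0,0,0],[0,0,0],[0,0,0],[0,0,4],[0,0,8],[0,0,13.5],[0,0,13.5],[0,0,13.5],[0,0,13.5],[0,0,13.5],[0,0,13.5],[0,0,13.5],[0,0,13.5],[0,0,13.5],[0,0,13.5]]' --fingers 0.7

```text
time_s: 19.8
eef_pos: [0.4017, -0.2201, 0.1068]
ee_rot: [[0.002, 0.173, -0.985], [-0.002, -0.985, -0.173], [-1.0, 0.002, -0.002]]
contact_force: [0.0, -0.7, 0.9]
grip_width: 0.0284
```

```bash
python3 k.py
```

```text
[ 0.4017 -0.2201  0.1068] [ 0.1732 -0.9849  0.0019] 0.028441066791438895 [ 0.0481 -0.7146  0.8632]
[ 0.5215 -0.307  24.      0.6666] grip 0.49683427264364977 -0.3179818893630466
[ 0.426  -0.215  10.      0.6633] grip 0.3994101906686704 -0.2196885007970071
[ 0.4195 -0.3095 24.      0.6493] grip 0.3948342726436498 -0.3204818893630466
[  0.3845  -0.2205 184.       0.4868] grip 0.41143422935701524 -0.2186165752089086
[  0.481   -0.324  202.       0.4852] grip 0.5060339640733033 -0.31388562197777037
```

Call:
step_arm --offset '[[0,0,-3],[0,0,-7],[0,0,-9.5],[0,0,-10.4],[0,0,-10.5],[0,0,-10.5],[0,0,-10.5],[0,0,-10.5]]' --angular '[[0,0,0],[0,0,0],[0,0,0],[0,0,0],[0,0,0],[0,0,0],[0,0,0],[0,0,0]]'

```text
time_s: 20.85
eef_pos: [0.401, -0.2199, 0.0011]
ee_rot: [[0.001, 0.172, -0.985], [-0.001, -0.985, -0.172], [-1.0, 0.001, -0.001]]
contact_force: [-0.4, -0.5, -0.4]
grip_width: 0.0281
```

Call:
step_arm --offset '[[0,0,0],[0,0,0],[0,0,0],[0,0,0]]' --angular '[[0,0,0],[0,0,0],[0,0,0],[0,0,0]]' --fingers 1

```text
time_s: 21.35
eef_pos: [0.4006, -0.2196, 0.0006]
ee_rot: [[0.0, 0.172, -0.985], [-0.0, -0.985, -0.172], [-1.0, 0.0, -0.0]]
contact_force: [-0.3, 0.1, 1.5]
grip_width: 0.0135
```

Call:
step_arm --offset '[[0,0,3],[0,0,8],[0,1,13],[1,3,17],[2,6,20],[3,9,20],[4,12,20],[5,15,20],[6,18,20],[7,20,20],[8,22,20],[9,24,20],[10,26,20],[11,28,20],[12,30,20],[13,31,20],[14,32,20]]' --angular '[[0,0,5],[0,0,15],[0,0,25],[0,0,35],[0,0,45],[0,0,55],[0,0,65],[0,0,75],[0,0,85],[0,0,95],[0,0,105],[0,0,115],[0,0,125],[0,0,135],[0,0,145],[0,0,155],[0,0,165]]'

```text
time_s: 23.48
eef_pos: [0.5405, 0.101, 0.1999]
ee_rot: [[-0.001, 0.082, 0.997], [-0.0, 0.997, -0.082], [-1.0, -0.0, -0.001]]
contact_force: [-0.3, -0.6, -1.1]
grip_width: 0.0129
```

Call:
step_arm --offset '[[0.5,1,0],[1,2,0],[2,3,0],[3,4,0],[3,4,-1],[3,4,-2],[3,4,-4],[3,4,-7],[3,4,-9],[3,4,-9.5],[3,4,-9.5]]' --angular '[[0,0,10],[0,0,20],[0,0,30],[0,0,40],[0,0,50],[0,0,60],[0,0,70],[0,0,80],[0,0,83],[0,0,83],[0,0,83]]'

```text
time_s: 24.85
eef_pos: [0.5701, 0.1438, 0.1053]
ee_rot: [[0.0, -0.977, 0.215], [-0.005, 0.215, 0.977], [-1.0, -0.001, -0.005]]
contact_force: [-0.6, -1.6, 0.0]
grip_width: 0.0135
```

```bash
python3 - <<'E'
from h import *
np.set_printoptions(precision=4,suppress=True)
t=shot('wrist'); save(t,'10.png',(120,60,420,360),2); s=t['s'];print(s['eef_pos'],s['ee_rot'][:,1],s['grip_width'],s['contact_force'],s['qpos'])
E
```

```text
[0.5701 0.1438 0.1053] [-0.9767  0.2146 -0.0013] 0.013537610146565168 [-0.5708 -1.6462  0.0207] [ 0.103   0.3326  1.6018 -0.0056  1.2076 -2.8202]
```

View pics/10.png

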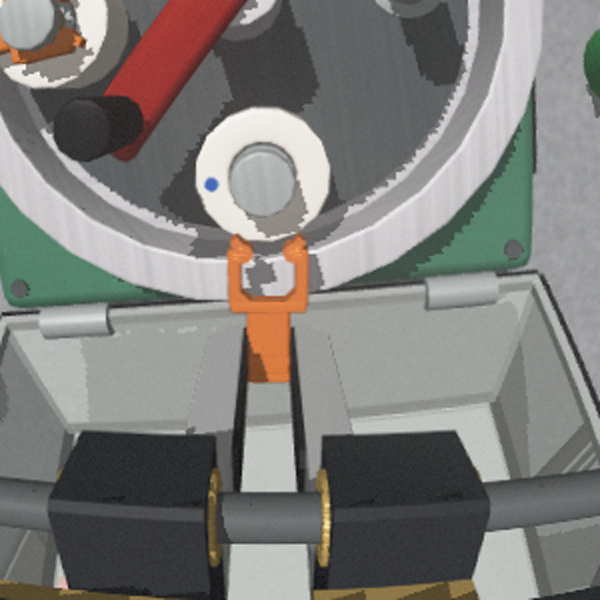

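Call:
step_arm --offset '[[0.3,0,0],[0.7,-0.2,0],[0.7,-0.2,0],[0.7,-0.2,0]]' --angular '[[0,0,-5],[0,0,-8],[0,0,-8],[0,0,-8]]'

```text
time_s: 25.4
eef_pos: [0.5776, 0.1419, 0.1062]
ee_rot: [[0.001, -0.938, 0.348], [-0.005, 0.348, 0.938], [-1.0, -0.003, -0.004]]
contact_force: [0.1, 0.2, 0.1]
grip_width: 0.0136
```

```bash
python3 - <<'E'
from h import *
np.set_printoptions(precision=4,suppress=True)
s=monitor.observe();print(s['eef_pos'],s['ee_rot'],s['qpos'])
E
```

```text
[0.5776 0.1419 0.1062] [[ 0.0011 -0.9375  0.3479]
 [-0.0051  0.3479  0.9375]
 [-1.     -0.0028 -0.0044]] [ 0.0984  0.344   1.5843 -0.0055  1.2127 -2.6859]
```

Call:
step_arm --offset '[[0.18,-0.07,-0.3],[0.18,-0.07,-0.65],[0.18,-0.07,-0.65],[0.18,-0.07,-0.65]]' --angular '[[0.29,0,0],[0.29,0,0],[0.29,0,0],[0.29,0,0]]'

```text
time_s: 25.9
eef_pos: [0.5789, 0.1412, 0.0988]
ee_rot: [[-0.0, -0.937, 0.348], [-0.0, 0.348, 0.937], [-1.0, 0.0, -0.0]]
contact_force: [-0.3, -0.9, -0.3]
grip_width: 0.0136
```

```bash
python3 - <<'E'
from h import *
np.set_printoptions(precision=4,suppress=True)
s=monitor.observe();print(s['eef_pos'],s['ee_rot'],s['qpos'])
d=s['eef_pos'][:2]-[.5595,.0877]; u=-s['ee_rot'][:2,2]; y=s['ee_rot'][:2,1]; print(d@u,d@y)
E
```

```text
[0.5789 0.1412 0.0988] [[-0.0005 -0.9374  0.3484]
 [-0.0002  0.3484  0.9374]
 [-1.      0.0003 -0.0004]] [ 0.0941  0.355   1.5865 -0.0002  1.2005 -2.6916]
-0.056854619995169664 0.00047442551758373683
```

Call:
step_arm --offset '[[0,0,0.08],[-0.2,-0.56,0.08],[-0.42,-1.13,0.08],[-0.56,-1.5,0.08],[-0.7,-1.9,0.08],[-0.84,-2.27,0.08],[-0.98,-2.64,0.08],[-1.09,-2.9,0.08],[-1.12,-3.02,0.08],[-1.12,-3.02,0.08]]' --angular '[[0,0,0],[0,0,0],[0,0,0],[0,0,0],[0,0,0],[0,0,0],[0,0,0],[0,0,0],[0,0,0],[0,0,0]]'

```text
time_s: 27.15
eef_pos: [0.5684, 0.1128, 0.1]
ee_rot: [[0.002, -0.937, 0.349], [0.004, 0.349, 0.937], [-1.0, -0.0, 0.004]]
contact_force: [2.6, 6.8, -1.6]
grip_width: 0.0136
```

```bash
python3 - <<'E'
from h import *
np.set_printoptions(precision=4,suppress=True)
t=shot('wrist'); save(t,'11.png',(120,60,420,360),2); s=t['s'];print(s['eef_pos'],s['ee_rot'][:,1],s['grip_width'],s['contact_force'],s['qpos'])
d=s['eef_pos'][:2]-[.5595,.0877]; u=-s['ee_rot'][:2,2]; y=s['ee_rot'][:2,1]; print(d@u,d@y)
E
```

```text
[0.5684 0.1128 0.1   ] [-0.9371  0.3491 -0.0003] 0.013590434363800457 [ 2.618   6.8082 -1.6116] [ 0.0443  0.3202  1.6308  0.0041  1.1887 -2.7422]
-0.026644004045370748 0.00037900863686269465
```

View pics/11.png

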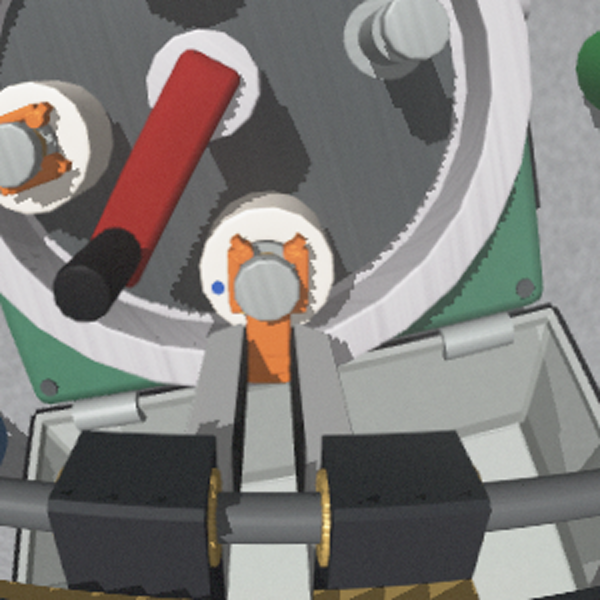

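Call:
step_arm --offset '[[-0.05,-0.14,0],[-0.07,-0.2,0],[-0.07,-0.2,0]]' --angular '[[0,0,0],[0,0,0],[0,0,0]]'

```text
time_s: 27.58
eef_pos: [0.5684, 0.1126, 0.1001]
ee_rot: [[0.003, -0.937, 0.349], [0.007, 0.349, 0.937], [-1.0, -0.001, 0.008]]
contact_force: [4.0, 9.6, -2.1]
grip_width: 0.0131
```

```bash
python3 - <<'E'
from h import *
np.set_printoptions(precision=4,suppress=True)
t=shot('wrist'); s=t['s'];print(s['eef_pos'],s['grip_width'],s['contact_force'])
P=lambda r,c:print(w(t,r,c,.106))
for q in place_of('clip_a',t)[:5]: print(q['p'],q['point'],w(t,*q['point'],.106))
save(t,'k11.png',(120,60,420,360),2)
E
```

```text
[0.5684 0.1126 0.1001] 0.013101415951214451 [ 4.0226  9.58   -2.1009]
0.91 [8.7, 194.0] [ 0.551  -0.0338  0.106 ]
0.8 [194.8, 253.0] [0.5585 0.0841 0.106 ]
0.68 [133.0, 132.1] [0.6141 0.0211 0.106 ]
```

Call:
step_arm --offset '[[0,0,0],[0.1,0.3,0],[0.1,0.3,1.5],[0,0,5],[0,0,9],[-1,-1,13],[-2,-2,16],[-3,-3,19],[-4,-4,22],[-5,-5,22],[-6,-6,22],[-7,-7,22],[-8,-8,22],[-9,-9,22],[-9.7,-9.8,22],[-9.7,-9.8,22],[-9.7,-9.8,22]]' --angular '[[0,0,0],[0,0,0],[0,0,0],[0,0,0],[0,0,-10],[0,0,-20],[0,0,-30],[0,0,-40],[0,0,-50],[0,0,-60],[0,0,-70],[0,0,-80],[0,0,-90],[0,0,-100],[0,0,-110],[0,0,-120],[0,0,-130]]' --fingers 0.7

```text
time_s: 29.8
eef_pos: [0.4698, 0.0104, 0.321]
ee_rot: [[0.001, 0.873, 0.488], [-0.0, 0.488, -0.873], [-1.0, 0.001, 0.001]]
contact_force: [0.6, -0.1, -0.5]
grip_width: 0.0283
```

Call:
step_arm --offset '[[0,0,0],[0,0,0],[0,0,0],[0,0,0],[0,0,0],[0,0,0],[0,0,0],[0,0,0],[0,0,0],[0,0,0],[0,0,0],[0,0,0],[0,0,0],[0,0,0]]' --angular '[[0,0,-10],[0,0,-20],[0,0,-30],[0,0,-40],[0,0,-50],[0,0,-60],[0,0,-70],[0,0,-80],[0,0,-90],[0,0,-100],[0,0,-110],[0,0,-120],[0,0,-120],[0,0,-120]]'

```text
time_s: 31.55
eef_pos: [0.47, 0.0108, 0.3203]
ee_rot: [[0.001, -0.005, -1.0], [-0.0, -1.0, 0.005], [-1.0, 0.0, -0.001]]
contact_force: [-0.4, -0.7, -0.3]
grip_width: 0.0281
```

```bash
cat > pv.py <<'E'
from h import *
np.set_printoptions(precision=4,suppress=True)
t=shot('wrist'); import sys
save(t,sys.argv[1],(120,0,360,200),3); s=t['s'];print(s['eef_pos'],s['ee_rot'][:,1])
pts=np.array([w(t,r,c) for r in range(0,250) for c in range(100,420) if t['depth'][r,c]>0])
m=(abs(pts[:,2]-.115)<.004)&(np.hypot(pts[:,0]-.555,pts[:,1]-.025)<.085)
q=pts[m][:,:2]
im=np.zeros((200,200),np.uint8); ij=((q-[.455,-.075])*1000).astype(int); im[ij[:,0],ij[:,1]]=255
im=cv2.morphologyEx(im,cv2.MORPH_CLOSE,np.ones((3,3)))
n,l,st,ce=cv2.connectedComponentsWithStats(im)
for i in range(1,n):
    if st[i,4]>40: print(st[i,4], ce[i][::-1]/1000+[.4555,-.0745])
h=pts[(pts[:,2]>.15)&(pts[:,2]<.162)&(np.hypot(pts[:,0]-.555,pts[:,1]-.025)<.085)]; print('handle',len(h),h.mean(0))
for c in find_clips(t,.45,.67,-.08,.14,z=.106): print(np.round(c,4))
E
python3 pv.py 12.png
```

```text
[0.47   0.0108 0.3203] [-0.0047 -1.      0.0004]
302 [0.4939 0.0297]
566 [0.5546 0.0255]
284 [ 0.5517 -0.0359]
293 [0.5594 0.0875]
81 [0.5798 0.0439]
288 [0.6168 0.0214]
handle 129 [0.5942 0.0595 0.1552]
[ 0.5515 -0.038  86.      0.577 ]
[  0.6155   0.02   180.       0.5697]
[  0.5585   0.0855 250.       0.5236]
[  0.663    0.019  358.       0.4803]
[  0.549   -0.082  268.       0.4772]
```

View pics/12.png

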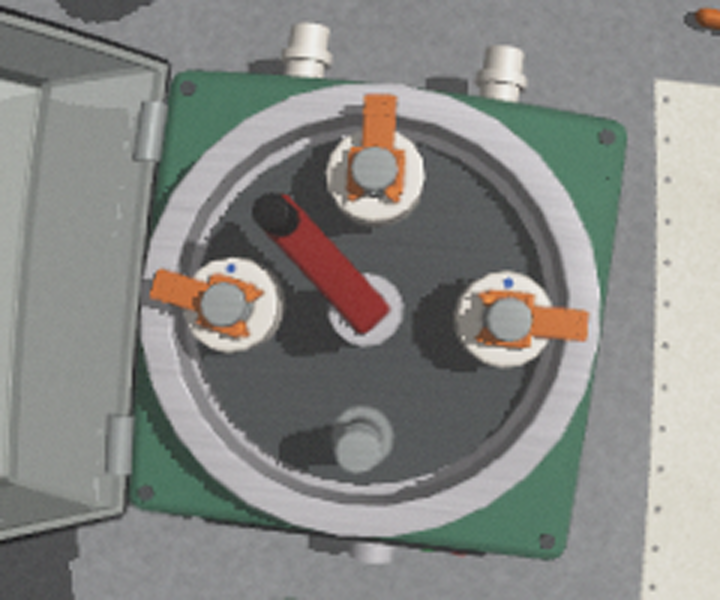

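Call:
step_arm --offset '[[0,-3,0],[0.5,-8,0],[1,-13,0],[1.5,-18,-2],[2,-23,-7],[2.5,-28,-12],[2.7,-32,-17],[2.7,-32.9,-20],[2.7,-32.9,-21.5],[2.7,-32.9,-21.5],[2.7,-32.9,-21.5]]' --angular '[[0,0,5],[0,0,10],[0,0,15],[0,0,20],[0,0,24.3],[0,0,24.3],[0,0,24.3],[0,0,24.3],[0,0,24.3],[0,0,24.3],[0,0,24.3]]'

```text
time_s: 32.98
eef_pos: [0.4986, -0.3181, 0.1071]
ee_rot: [[0.003, 0.407, -0.914], [-0.002, -0.914, -0.407], [-1.0, 0.003, -0.002]]
contact_force: [-0.1, -0.7, -0.5]
grip_width: 0.0283
```

```bash
python3 k.py; python3 - <<'E'
from h import *
np.set_printoptions(precision=4,suppress=True)
t=shot('top')
for q in outline_of('dish',t)[:1]:
    p=np.argwhere(q['pixels']); W=np.float32([w(t,r,c,.018)[:2] for r,c in p]); (c,sz,a)=cv2.minAreaRect(W); print(q['p'],c,sz,a)
E
```

```text
[ 0.4986 -0.3181  0.1071] [ 0.4067 -0.9136  0.0034] 0.02830149968431259 [-0.0626 -0.7475 -0.5012]
[ 0.5225 -0.3075 22.      0.6463] grip 0.4974660359266967 -0.31761437802222964
[  0.481   -0.323  200.       0.4749] grip 0.5063717007612195 -0.31376545613020695
[  0.501   -0.3225 232.       0.3024] grip 0.5176228598337927 -0.3012237096526185
0.56 (0.43474286794662476, -0.45684614777565) (0.06003810837864876, 0.07236583530902863) 11.091072082519531
```

Call:
step_arm --offset '[[0,0,-3],[0,0,-7],[0,0,-9.5],[0,0,-10.4],[0,0,-10.45],[0,0,-10.45],[0,0,-10.45]]' --angular '[[0,0,0],[0,0,0],[0,0,0],[0,0,0],[0,0,0],[0,0,0],[0,0,0]]'

```text
time_s: 34.0
eef_pos: [0.4978, -0.3186, 0.0013]
ee_rot: [[0.002, 0.405, -0.914], [-0.001, -0.914, -0.405], [-1.0, 0.002, -0.001]]
contact_force: [0.0, 0.3, 0.0]
grip_width: 0.0281
```

Call:
step_arm --offset '[[0,0,0],[0,0,0],[0,0,0],[0,0,2],[0,0,6],[-1,-2,10],[-2.5,-5,13],[-3.5,-8,13],[-4.5,-11,13],[-5.5,-13,12],[-5.5,-13.8,10],[-5.5,-13.8,10],[-5.5,-13.8,10]]' --angular '[[0,0,0],[0,0,0],[0,0,0],[0,0,0],[0,0,0],[0,0,10],[0,0,20],[0,0,30],[0,0,40],[0,0,50],[0,0,60],[0,0,66],[0,0,66]]' --fingers 1

```text
time_s: 35.62
eef_pos: [0.4421, -0.4564, 0.1011]
ee_rot: [[0.001, 1.0, -0.003], [-0.0, -0.003, -1.0], [-1.0, 0.001, 0.0]]
contact_force: [0.4, -0.6, 0.2]
grip_width: 0.0132
```

```bash
python3 - <<'E'
from h import *
np.set_printoptions(precision=4,suppress=True)
t=shot('wrist'); s=t['s']; print(s['eef_pos'],s['ee_rot'][:,1],s['grip_width'])
save(t,'13.png',None,1.2)
for q in place_of('dish',t)[:2]: print(q['p'],q['point'],w(t,*q['point'],.003))
for q in outline_of('dish',t)[:1]:
    p=np.argwhere(q['pixels']); W=np.float32([w(t,r,c,.015)[:2] for r,c in p]); (c,sz,a)=cv2.minAreaRect(W); print(q['p'],c,sz,a)
E
```

```text
[ 0.4421 -0.4564  0.1011] [ 1.     -0.0032  0.0006] 0.01320027799741993
0.75 [174.6, 275.9] [ 0.463  -0.4401  0.003 ]
0.88 (0.4634341597557068, -0.4433799982070923) (0.1242263987660408, 0.09544920176267624) 10.59768009185791
```

View pics/13.png

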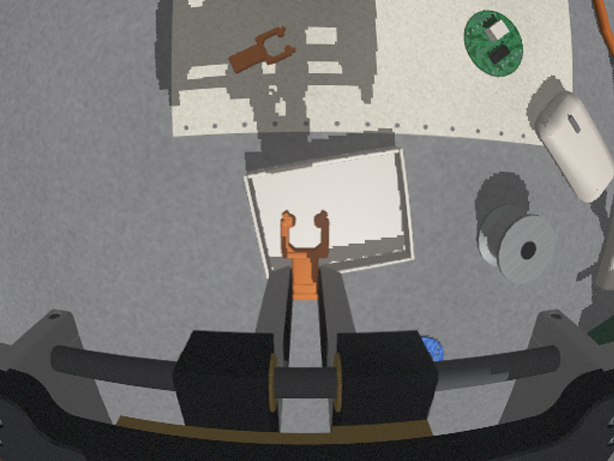

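Call:
step_arm --offset '[[0.2,-0.4,-2],[0.2,-0.4,-5],[0.2,-0.4,-8],[0.2,-0.4,-9.2],[0.2,-0.4,-9.2],[0.2,-0.4,-9.2]]' --angular '[[0,0,8],[0,0,10.6],[0,0,10.6],[0,0,10.6],[0,0,10.6],[0,0,10.6]]'

```text
time_s: 36.52
eef_pos: [0.4449, -0.4611, 0.0098]
ee_rot: [[0.002, 0.983, 0.182], [-0.002, 0.182, -0.983], [-1.0, 0.001, 0.002]]
contact_force: [0.1, -0.8, -0.3]
grip_width: 0.0133
```

Call:
step_arm --offset '[[0,0,0],[0,0,0],[0,0,0.5],[0,0,4],[0,0,9],[-1,3,12],[-2,6,12],[-3,9,12],[-4,12,10.5],[-5,14,9.6],[-5,14,9.6],[-5,14,9.6]]' --angular '[[0,0,0],[0,0,0],[0,0,0],[0,0,0],[0,0,-10],[0,0,-20],[0,0,-30],[0,0,-40],[0,0,-50],[0,0,-60],[0,0,-70],[0,0,-76.6]]' --fingers 0.78

```text
time_s: 38.02
eef_pos: [0.394, -0.3197, 0.1047]
ee_rot: [[0.001, 0.402, -0.916], [-0.0, -0.916, -0.402], [-1.0, 0.001, -0.0]]
contact_force: [0.2, -0.4, 0.2]
grip_width: 0.0207
```

```bash
python3 k.py; python3 - <<'E'
from h import *
np.set_printoptions(precision=4,suppress=True)
t=shot('wrist')
for c in find_clips(t,.38,.54,-.52,-.38,z=.01): print(np.round(c,4))
E
```

```text
[ 0.394  -0.3197  0.1047] [ 0.4018 -0.9157  0.0006] 0.02070826838752982 [ 0.17   -0.4493  0.2074]
[ 0.419  -0.31   24.      0.6582] grip 0.3943342726436498 -0.3209818893630466
[  0.3785  -0.328  204.       0.478 ] grip 0.4031657273563502 -0.31701811063695334
[  0.3985  -0.326  234.       0.3045] grip 0.41437020181189677 -0.3041565411518764
[  0.4405  -0.435  100.       0.6679]
[  0.448   -0.479  280.       0.4925]
[  0.4385  -0.459  250.       0.3012]
```

Call:
step_arm --offset '[[0,-0.1,-3],[0,-0.1,-7],[0,-0.1,-9.5],[0,-0.1,-10.4],[0,-0.1,-10.4],[0,-0.1,-10.4],[0,-0.1,-10.4]]' --angular '[[0,0,0],[0,0,0],[0,0,0],[0,0,0],[0,0,0],[0,0,0],[0,0,0]]'

```text
time_s: 39.0
eef_pos: [0.3945, -0.3215, 0.0008]
ee_rot: [[0.001, 0.406, -0.914], [-0.001, -0.914, -0.406], [-1.0, 0.001, -0.001]]
contact_force: [-0.3, 0.1, -0.3]
grip_width: 0.0206
```

Call:
step_arm --offset '[[0,0,0],[0,0,0],[0,0,0],[0,0,2],[0,0,6],[1,-2,10],[3,-5,12],[5,-8,12],[7,-11,12],[9,-13,12],[9.55,-13.1,10],[9.55,-13.1,7],[9.55,-13.1,7]]' --angular '[[0,0,0],[0,0,0],[0,0,0],[0,0,5],[0,0,15],[0,0,25],[0,0,35],[0,0,45],[0,0,55],[0,0,65],[0,0,75],[0,0,76.9],[0,0,76.9]]' --fingers 1

```text
time_s: 40.62
eef_pos: [0.4876, -0.4496, 0.0664]
ee_rot: [[-0.005, 0.982, 0.187], [0.006, 0.187, -0.982], [-1.0, -0.004, -0.007]]
contact_force: [-0.9, 1.0, -0.5]
grip_width: 0.0137
```

Call:
step_arm --offset '[[0,0,-2],[0,0,-4],[0,0,-6],[0,0,-6.1],[0,0,-6.1],[0,0,-6.1]]' --angular '[[0,0,0],[0,0,0],[0,0,0],[0,0,0],[0,0,0],[0,0,0]]'

```text
time_s: 41.38
eef_pos: [0.4902, -0.4528, 0.0103]
ee_rot: [[0.001, 0.982, 0.187], [-0.001, 0.187, -0.982], [-1.0, 0.001, 0.002]]
contact_force: [-0.5, -0.6, -0.1]
grip_width: 0.0134
```

Call:
step_arm --offset '[[0,0,0],[0,0,0],[0,0,0.5],[0,0,4],[0,0,9],[0,-2,14],[0,-4,18],[0,-4,18],[0,-4,18]]' --angular '[[0,0,0],[0,0,0],[0,0,0],[0,0,0],[0,0,0],[0,0,0],[0,0,0],[0,0,0],[0,0,0]]' --fingers 0.78

```text
time_s: 42.5
eef_pos: [0.4891, -0.4912, 0.1881]
ee_rot: [[-0.001, 0.982, 0.187], [0.002, 0.187, -0.982], [-1.0, -0.001, -0.002]]
contact_force: [0.2, 0.2, 0.2]
grip_width: 0.0207
```

```bash
python3 - <<'E'
from h import *
np.set_printoptions(precision=4,suppress=True)
t=shot('wrist'); s=t['s']; print(s['eef_pos'],s['ee_rot'][:,1],s['grip_width'])
save(t,'14.png',(100,50,420,260),1.8)
for c in find_clips(t,.38,.54,-.52,-.38,z=.01): print(np.round(c,4))
E
```

```text
[ 0.4891 -0.4912  0.1881] [ 0.9823  0.1875 -0.0006] 0.020727611018883603
[  0.44    -0.4335 100.       0.6549]
[  0.485   -0.425  100.       0.5887]
[  0.4935  -0.469  282.       0.5153]
[  0.4455  -0.479  274.       0.4722]
```

View pics/14.png

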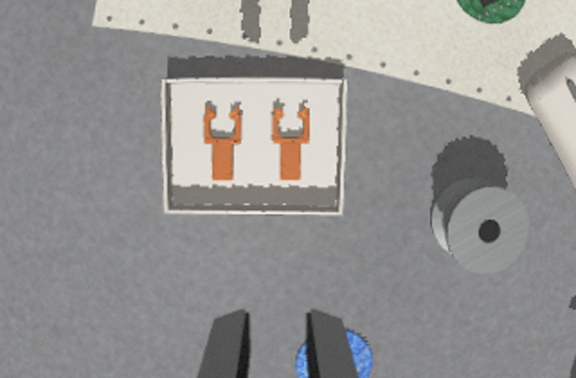

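Call:
step_arm --offset '[[0,3,1],[1,8,2],[2,13,2],[3,18,2],[4,23,2],[5,28,2],[6,33,2],[7,38,2],[8,43,2],[9,48,2],[10,52,2],[10.5,55.2,1],[10.5,55.2,0],[10.5,55.2,0],[10.5,55.2,0]]' --angular '[[0,0,-5],[0,0,-10],[0,0,-15],[0,0,-20],[0,0,-25],[0,0,-30],[0,0,-35],[0,0,-40],[0,0,-45],[0,0,-50],[0,0,-55],[0,0,-59.3],[0,0,-59.3],[0,0,-59.3],[0,0,-59.3]]' --fingers 0.6

```text
time_s: 44.42
eef_pos: [0.5941, 0.0589, 0.1887]
ee_rot: [[-0.001, 0.662, -0.75], [-0.0, -0.75, -0.662], [-1.0, -0.0, 0.001]]
contact_force: [0.1, -0.1, 0.2]
grip_width: 0.0377
```

```bash
python3 - <<'E'
from h import *
np.set_printoptions(precision=4,suppress=True)
t=shot('wrist'); s=t['s']; print(s['eef_pos'],s['ee_rot'][:,1],s['grip_width'],s['qpos'])
for q in place_of('crank_grip',t)[:2]: print(q['p'],q['point'],w(t,*q['point'],.143))
t=shot('side')
for q in place_of('crank_grip',t)[:2]: print(q['p'],q['point'],w(t,*q['point'],.143))
E
```

```text
[0.5941 0.0589 0.1887] [ 0.662  -0.7495 -0.0005] 0.03765071934702046 [-0.046   0.2669  1.5031 -0.0002  1.3726  0.8014]
0.57 [207.6, 252.6] [0.5949 0.0607 0.143 ]
0.48 [190.0, 209.6] [0.5834 0.0961 0.143 ]
0.67 [186.1, 343.7] [0.5862 0.0644 0.143 ]
```

Handle confirmed at (0.595, 0.060). Descend to TCP z ≈ 0.125 and grip.

Call:
step_arm --offset '[[0,0.05,-3],[0,0.05,-5.5],[0,0.05,-6.4],[0,0.05,-6.4],[0,0.05,-6.4]]' --angular '[[0,0,0],[0,0,0],[0,0,0],[0,0,0],[0,0,0]]'

```text
time_s: 45.25
eef_pos: [0.5957, 0.0603, 0.1267]
ee_rot: [[0.003, 0.663, -0.749], [-0.0, -0.749, -0.663], [-1.0, 0.002, -0.002]]
contact_force: [-0.3, 0.7, 0.7]
grip_width: 0.0377
```

Call:
step_arm --offset '[[0,0,0],[0,0,0],[0,0,0],[0,0,0]]' --angular '[[0,0,0],[0,0,0],[0,0,0],[0,0,0]]' --fingers 1

```text
time_s: 45.75
eef_pos: [0.5948, 0.0606, 0.1257]
ee_rot: [[0.001, 0.663, -0.749], [0.0, -0.749, -0.663], [-1.0, 0.0, -0.001]]
contact_force: [-0.9, 1.0, 2.8]
grip_width: 0.0145
```

```bash
python3 - <<'E'
from h import *
s=monitor.observe(); print(s['eef_pos'],s['contact_force'],s['grip_width'])
r,p0=5.2,41.45
f=lambda a:np.round(r*np.array([np.cos(np.radians(p0+a))-np.cos(np.radians(p0)),np.sin(np.radians(p0+a))-np.sin(np.radians(p0))]),2).tolist()
print([f(a)+[0] for a in range(9,181,9)])
p0+=180
print([f(a)+[0] for a in range(9,181,9)])
E
```

```text
[0.59479881 0.06055624 0.12571311] [-0.9243599  0.9547264  2.814423 ] 0.01454245368152935
[[-0.59, 0.57, 0], [-1.25, 1.04, 0], [-1.99, 1.39, 0], [-2.77, 1.63, 0], [-3.58, 1.75, 0], [-4.39, 1.73, 0], [-5.2, 1.59, 0], [-5.97, 1.33, 0], [-6.69, 0.95, 0], [-7.34, 0.46, 0], [-7.91, -0.13, 0], [-8.38, -0.8, 0], [-8.73, -1.53, 0], [-8.97, -2.31, 0], [-9.09, -3.12, 0], [-9.07, -3.94, 0], [-8.93, -4.74, 0], [-8.67, -5.51, 0], [-8.29, -6.23, 0], [-7.8, -6.88, 0]]
[[0.59, -0.57, 0], [1.25, -1.04, 0], [1.99, -1.39, 0], [2.77, -1.63, 0], [3.58, -1.75, 0], [4.39, -1.73, 0], [5.2, -1.59, 0], [5.97, -1.33, 0], [6.69, -0.95, 0], [7.34, -0.46, 0], [7.91, 0.13, 0], [8.38, 0.8, 0], [8.73, 1.53, 0], [8.97, 2.31, 0], [9.09, 3.12, 0], [9.07, 3.94, 0], [8.93, 4.74, 0], [8.67, 5.51, 0], [8.29, 6.23, 0], [7.8, 6.88, 0]]
```

Call:
step_arm --offset '[[-0.59,0.57,0],[-1.25,1.04,0],[-1.99,1.39,0],[-2.77,1.63,0],[-3.58,1.75,0],[-4.39,1.73,0],[-5.2,1.59,0]]' --angular '[[0,0,9],[0,0,18],[0,0,27],[0,0,36],[0,0,45],[0,0,54],[0,0,63]]'

```text
time_s: 46.62
eef_pos: [0.546, 0.077, 0.1257]
ee_rot: [[0.008, 0.967, 0.255], [0.002, 0.255, -0.967], [-1.0, 0.009, 0.0]]
contact_force: [8.3, 1.7, -4.6]
grip_width: 0.0144
```

```bash
cat > cr.py <<'E'
from h import *
np.set_printoptions(precision=4,suppress=True)
s=monitor.observe(); p=s['eef_pos'][:2]-[.5557,.0258]; print(s['eef_pos'],'force',s['contact_force'],s['grip_width'],'ang',np.degrees(np.arctan2(p[1],p[0])),'r',np.hypot(*p),s['qpos'])
t=shot('side')
for q in place_of('crank_grip',t)[:2]: print(q['p'],q['point'],w(t,*q['point'],.143))
E
python3 cr.py
```

```text
[0.546  0.077  0.1257] force [ 8.3271  1.672  -4.6483] 0.01437847946897 ang 100.75110094717854 r 0.05210539866857745 [-0.0182  0.2299  1.6874  0.0022  1.2159 -0.2767]
0.98 [174.9, 347.8] [0.5441 0.0828 0.143 ]
0.4 [186.2, 174.8] [ 0.5753 -0.3903  0.143 ]
```

Call:
step_arm --offset '[[-0.77,-0.26,0],[-1.49,-0.64,0],[-2.14,-1.13,0],[-2.71,-1.72,0],[-3.18,-2.39,0],[-3.53,-3.12,0],[-3.77,-3.9,0],[-3.89,-4.71,0],[-3.87,-5.53,0],[-3.73,-6.33,0],[-3.47,-7.1,0],[-3.09,-7.82,0],[-2.6,-8.47,0],[-2.6,-8.47,0],[-2.6,-8.47,0]]' --angular '[[0,0,9],[0,0,18],[0,0,27],[0,0,36],[0,0,45],[0,0,54],[0,0,63],[0,0,72],[0,0,81],[0,0,90],[0,0,99],[0,0,108],[0,0,117],[0,0,117],[0,0,117]]'

```text
time_s: 48.6
eef_pos: [0.5165, -0.0068, 0.1256]
ee_rot: [[-0.001, -0.662, 0.75], [0.003, 0.75, 0.662], [-1.0, 0.002, 0.001]]
contact_force: [-0.1, 4.6, 3.7]
grip_width: 0.0141
```

```bash
python3 cr.py
```

```text
[ 0.5165 -0.0068  0.1256] force [-0.15    4.6441  3.7287] 0.014134219769235776 ang -140.22431393825048 r 0.05095927889630449 [-0.1826  0.1657  1.7649  0.0028  1.212  -2.4772]
0.72 [167.5, 314.3] [ 0.5124 -0.0062  0.143 ]
```

Call:
step_arm --offset '[[0,0,0],[0,0,0],[0,0,0],[0,0,0],[0,0,0],[0,0,0],[0,0,0],[0,0,0],[0,0,0],[0,0,0],[0,0,0],[0,0,0]]' --angular '[[0,0,0],[0,0,0],[0,0,-10],[0,0,-20],[0,0,-30],[0,0,-40],[0,0,-50],[0,0,-60],[0,0,-70],[0,0,-80],[0,0,-90],[0,0,-90]]' --fingers 0.6

```text
time_s: 50.2
eef_pos: [0.5163, -0.0087, 0.125]
ee_rot: [[-0.001, 0.748, 0.664], [-0.0, 0.664, -0.748], [-1.0, -0.001, -0.0]]
contact_force: [0.6, -0.7, 0.2]
grip_width: 0.0377
```

Call:
step_arm --offset '[[0,0,0],[0,0,0],[0,0,0],[0,0,0],[0,0,0],[0,0,0],[0,0,0],[0,0,0],[0,0,0],[0,0,0],[0,0,0]]' --angular '[[0,0,-10],[0,0,-20],[0,0,-30],[0,0,-40],[0,0,-50],[0,0,-60],[0,0,-70],[0,0,-80],[0,0,-90],[0,0,-90],[0,0,-90]]'

```text
time_s: 51.58
eef_pos: [0.5165, -0.0085, 0.1251]
ee_rot: [[0.0, 0.665, -0.747], [-0.0, -0.747, -0.665], [-1.0, 0.0, 0.0]]
contact_force: [-0.0, -0.5, -0.3]
grip_width: 0.0381
```

Call:
step_arm --offset '[[0,0,0],[0,0,0],[0,0,0],[0,0,0]]' --angular '[[0,0,0],[0,0,0],[0,0,0],[0,0,0]]' --fingers 1

```text
time_s: 52.08
eef_pos: [0.5158, -0.0075, 0.1251]
ee_rot: [[-0.001, 0.663, -0.749], [0.002, -0.749, -0.663], [-1.0, -0.002, 0.0]]
contact_force: [-2.8, 3.2, 3.3]
grip_width: 0.0143
```

Call:
step_arm --offset '[[0.59,-0.57,0],[1.25,-1.04,0],[1.99,-1.39,0],[2.77,-1.63,0],[3.58,-1.75,0],[4.39,-1.73,0],[5.2,-1.59,0]]' --angular '[[0,0,9],[0,0,18],[0,0,27],[0,0,36],[0,0,45],[0,0,54],[0,0,63]]'

```text
time_s: 52.95
eef_pos: [0.5662, -0.0248, 0.1252]
ee_rot: [[-0.006, 0.967, 0.256], [-0.001, 0.256, -0.967], [-1.0, -0.006, -0.001]]
contact_force: [-8.5, -0.7, 6.9]
grip_width: 0.0147
```

```bash
python3 cr.py
```

```text
[ 0.5662 -0.0248  0.1252] force [-8.4576 -0.7062  6.8612] 0.014706540055661192 ang -78.2890900628725 r 0.05171170248890202 [-0.1953  0.2712  1.6368 -0.0021  1.2394 -0.453 ]
0.84 [179.6, 310.0] [ 0.5596 -0.0234  0.143 ]
0.56 [181.2, 307.8] [ 0.5655 -0.03    0.143 ]
```

Call:
step_arm --offset '[[0.77,0.26,0],[1.49,0.64,0],[2.14,1.13,0],[2.71,1.72,0],[3.18,2.39,0],[3.53,3.12,0],[3.77,3.9,0],[3.89,4.71,0],[3.87,5.53,0],[3.73,6.33,0],[3.47,7.1,0],[3.09,7.82,0],[2.6,8.47,0],[2.49,8.59,0],[2.49,8.59,0],[2.49,8.59,0]]' --angular '[[0,0,9],[0,0,18],[0,0,27],[0,0,36],[0,0,45],[0,0,54],[0,0,63],[0,0,72],[0,0,81],[0,0,90],[0,0,99],[0,0,108],[0,0,117],[0,0,117],[0,0,117],[0,0,117]]'

```text
time_s: 55.05
eef_pos: [0.5961, 0.06, 0.1252]
ee_rot: [[0.006, -0.66, 0.751], [-0.003, 0.751, 0.66], [-1.0, -0.006, 0.002]]
contact_force: [5.5, -2.3, -4.0]
grip_width: 0.0145
```

```bash
python3 cr.py
```

```text
[0.5961 0.06   0.1252] force [ 5.5419 -2.308  -3.9723] 0.014546712412778917 ang 40.3093660743085 r 0.052914563758340936 [-0.0426  0.3274  1.5634 -0.0027  1.245  -2.3336]
0.83 [187.6, 345.2] [0.5918 0.0675 0.143 ]
0.36 [198.8, 366.5] [0.6328 0.116  0.143 ]
```

Call:
step_arm --offset '[[-0.1,0.12,0],[-0.12,0.14,0],[-0.12,0.14,0]]' --angular '[[0,0,0],[0,0,0],[0,0,0]]'

```text
time_s: 55.52
eef_pos: [0.5961, 0.06, 0.1252]
ee_rot: [[0.008, -0.66, 0.751], [-0.005, 0.751, 0.66], [-1.0, -0.009, 0.003]]
contact_force: [8.3, -7.3, -5.4]
grip_width: 0.0144
```

```bash
python3 cr.py
```

```text
[0.5961 0.06   0.1252] force [ 8.2997 -7.3485 -5.4047] 0.014395888990480383 ang 40.308070879750225 r 0.05293756189198159 [-0.0413  0.3259  1.5654 -0.0049  1.2419 -2.3313]
0.77 [188.0, 343.7] [0.5931 0.0632 0.143 ]
```

Call:
step_arm --offset '[[-0.07,0.08,0],[-0.1,0.11,0],[-0.1,0.11,0]]' --angular '[[0,0,0],[0,0,0],[0,0,0]]'

```text
time_s: 56.0
eef_pos: [0.5958, 0.0604, 0.1253]
ee_rot: [[0.01, -0.66, 0.751], [-0.006, 0.751, 0.66], [-1.0, -0.011, 0.003]]
contact_force: [9.6, -7.9, -7.3]
grip_width: 0.0147
```

```bash
python3 cr.py
```

```text
[0.5958 0.0604 0.1253] force [ 9.5692 -7.8584 -7.2626] 0.014717219921886338 ang 40.82765126473744 r 0.052958441276370644 [-0.04    0.3245  1.5672 -0.0061  1.2399 -2.3297]
0.65 [189.5, 343.9] [0.5986 0.0629 0.143 ]
```

Call:
step_arm --offset '[[-0.05,0.055,0],[-0.05,0.055,0]]' --angular '[[0,0,0],[0,0,0]]'

```text
time_s: 56.35
eef_pos: [0.5955, 0.0607, 0.1252]
ee_rot: [[0.01, -0.66, 0.751], [-0.007, 0.751, 0.66], [-1.0, -0.012, 0.003]]
contact_force: [11.1, -7.6, -7.4]
grip_width: 0.0142
```

Call:
step_arm --offset '[[0,0,0],[0,0,0],[0.2,-0.25,0],[0.2,-0.25,3],[0,-1,7],[-3,-2,11],[-6,-3,15],[-9,-4,19],[-12,-4.6,19.5],[-12,-4.6,19.5]]' --angular '[[0,0,0],[0,0,0],[0,0,0],[0,0,0],[0,0,-10],[0,0,-20],[0,0,-30],[0,0,-40],[0,0,-50],[0,0,-60]]' --fingers 0.6

```text
time_s: 57.6
eef_pos: [0.4699, 0.0185, 0.3221]
ee_rot: [[0.003, 0.324, 0.946], [-0.0, 0.946, -0.324], [-1.0, 0.001, 0.003]]
contact_force: [0.6, -0.4, -0.3]
grip_width: 0.0377
```

Call:
step_arm --offset '[[0,0,0],[0,0,0],[0,0,0],[0,0,0],[0,0,0],[0,0,0],[0,0,0],[0,0,0],[0,0,0],[0,0,0],[0,0,0],[0,0,0],[0,0,0],[0,0,0],[0,0,0],[0,0,0],[0,0,0],[0,0,0]]' --angular '[[0,0,-10],[0,0,-20],[0,0,-30],[0,0,-40],[0,0,-50],[0,0,-60],[0,0,-70],[0,0,-80],[0,0,-90],[0,0,-100],[0,0,-110],[0,0,-120],[0,0,-130],[0,0,-140],[0,0,-150],[0,0,-160],[0,0,-161.5],[0,0,-161.5]]'

```text
time_s: 59.85
eef_pos: [0.4707, 0.0188, 0.3202]
ee_rot: [[0.0, 0.002, -1.0], [-0.0, -1.0, -0.002], [-1.0, 0.0, -0.0]]
contact_force: [-0.7, 0.1, -0.0]
grip_width: 0.0378
```

```bash
python3 pv.py 15.png
```

```text
[0.4707 0.0188 0.3202] [ 0.0022 -1.      0.0001]
280 [0.4943 0.0306]
617 [0.5573 0.0269]
298 [ 0.5511 -0.0355]
288 [0.5603 0.0877]
51 [0.5785 0.0549]
297 [0.6171 0.0216]
handle 131 [0.5944 0.0598 0.1554]
[ 0.551  -0.04   86.      0.5731]
[  0.6155   0.0195 180.       0.567 ]
[  0.5595   0.086  250.       0.5296]
[  0.662    0.0185 358.       0.4757]
[  0.5475  -0.0805 264.       0.4726]
```

View pics/15.png

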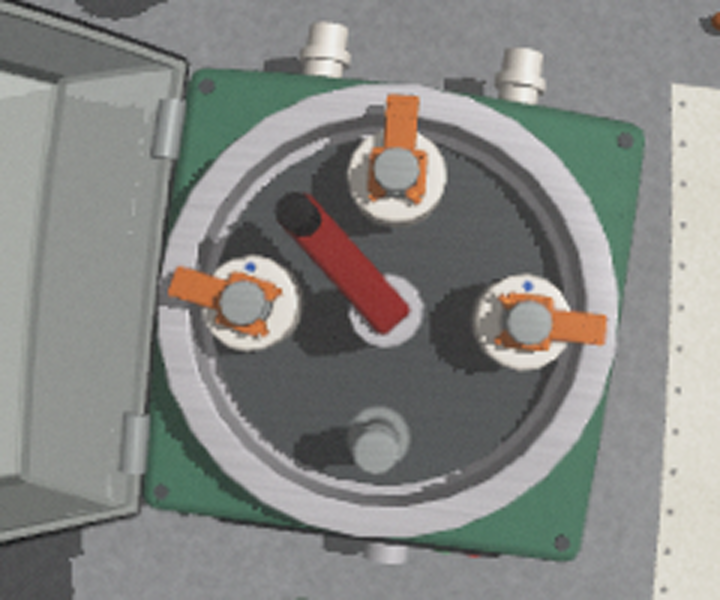

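Call:
step_arm --offset '[[1,3,2],[3,7,2],[5,11,2],[7,15,2],[9,19,2],[11,23,2],[12,27,2],[12.8,30,2],[12.8,31.9,2],[12.8,31.9,2],[12.8,31.9,2]]' --angular '[[0,0,-3],[0,0,-7.5],[0,0,-7.5],[0,0,-7.5],[0,0,-7.5],[0,0,-7.5],[0,0,-7.5],[0,0,-7.5],[0,0,-7.5],[0,0,-7.5],[0,0,-7.5]]' --fingers 0.65

```text
time_s: 61.28
eef_pos: [0.5987, 0.3367, 0.3405]
ee_rot: [[0.0, -0.131, -0.991], [-0.001, -0.991, 0.131], [-1.0, 0.001, -0.0]]
contact_force: [0.0, -0.7, 0.0]
grip_width: 0.0331
```

```bash
python3 - <<'E'
from h import *
np.set_printoptions(precision=4,suppress=True)
t=shot('wrist'); s=t['s']; print(s['eef_pos'],s['ee_rot'][:,1],s['grip_width'],s['qpos'])
save(t,'16.png',None,1.5)
for q in place_of('cover_handle',t)[:2]: print(q['p'],q['point'],w(t,*q['point']),w(t,*q['point'],.258))
for q in outline_of('cover_handle',t)[:1]: print(q['p'],q['box'])
for n in ['top','side']:
    u=shot(n)
    for q in place_of('cover_handle',u)[:1]: print(n,q['p'],w(u,*q['point']))
P=np.array([w(t,r,c) for r in range(384) for c in range(512) if t['depth'][r,c]>.05])
b=P[(P[:,2]>.24)&(P[:,2]<.28)&(np.hypot(P[:,0]-.6,P[:,1]-.338)<.065)]
print(len(b)); 
for lo in np.arange(.55,.65,.01):
    q=b[(b[:,0]>=lo)&(b[:,0]<lo+.01)]
    if len(q): print(lo.round(3),len(q),q.mean(0),q[:,1].min(),q[:,1].max(),q[:,2].max())
E
```

```text
[0.5987 0.3367 0.3405] [-0.1309 -0.9914  0.0007] 0.03306603683179556 [ 0.3869  0.3913  1.0347 -0.0008  1.7156  2.0889]
0.77 [199.3, 247.3] [0.5974 0.3425 0.2608] [0.5965 0.3427 0.258 ]
0.59 [161.8, 370.8] [0.5692 0.1454 0.0621] [0.6176 0.2224 0.258 ]
0.88 [240.7, 70.7, 378.9, 289.4]
top 0.8 [0.5746 0.2568 0.4824]
side 0.94 [0.6007 0.334  0.262 ]
2891
0.55 174 [0.5565 0.3287 0.2527] 0.2874269959275943 0.35193921874234346 0.2625112994834311
0.56 284 [0.5649 0.3148 0.2501] 0.2811910909096228 0.35081496886194313 0.2625516996785681
0.57 326 [0.575  0.3067 0.2502] 0.27691589773193914 0.34957214299415607 0.2628395288500807
0.58 357 [0.5851 0.3051 0.2507] 0.2744831415880561 0.3489102884544756 0.26271070099478694
0.59 371 [0.595  0.3041 0.2508] 0.27348981270324246 0.3475095887642809 0.26260251729247414
0.6 374 [0.6049 0.3035 0.2506] 0.2732899370398793 0.3460834779915628 0.2631920674433164
0.61 344 [0.615  0.3041 0.2505] 0.27430327213357425 0.34466884674653764 0.26251313827593953
0.62 285 [0.6249 0.309  0.2511] 0.2769866158726065 0.34331642532763934 0.2627906741092633
0.63 273 [0.6348 0.3191 0.2515] 0.28064865041055387 0.34129724435984654 0.2629950355218979
0.64 101 [0.6433 0.3312 0.2576] 0.28764430629596244 0.3405478701346395 0.26204481393185153
```

View pics/16.png

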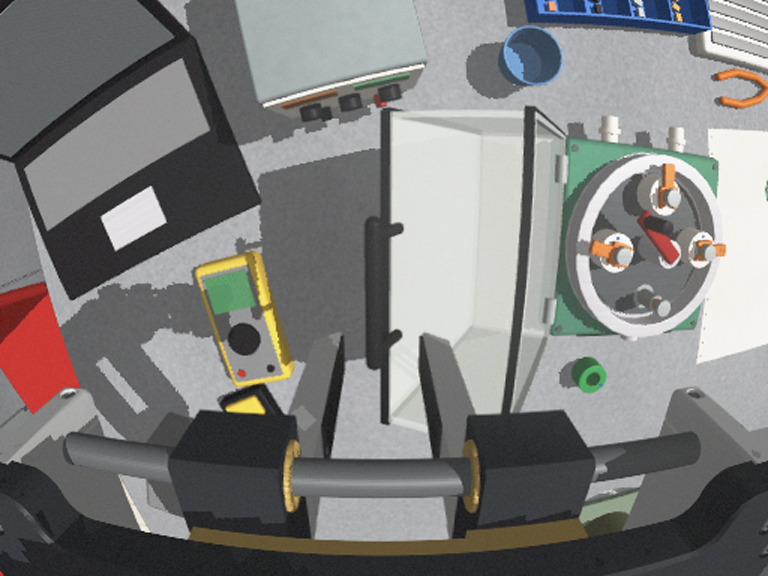

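Call:
step_arm --offset '[[0,0.4,-2],[0,0.4,-5],[0,0.4,-8],[0,0.4,-9.7],[0,0.4,-10],[0,0.4,-10],[0,0.4,-10]]' --angular '[[0,0,0],[0,0,0],[0,0,0],[0,0,0],[0,0,0],[0,0,0],[0,0,0]]' --fingers 0.72

```text
time_s: 62.5
eef_pos: [0.5996, 0.3421, 0.2421]
ee_rot: [[0.003, -0.13, -0.991], [0.001, -0.991, 0.13], [-1.0, -0.002, -0.003]]
contact_force: [0.8, 0.3, 0.6]
grip_width: 0.0265
```

Call:
step_arm --offset '[[0,0,0],[0,0,0],[0,0,0],[0,0,0]]' --angular '[[0,0,0],[0,0,0],[0,0,0],[0,0,0]]' --fingers 1

```text
time_s: 63.0
eef_pos: [0.5991, 0.3419, 0.2408]
ee_rot: [[0.001, -0.13, -0.991], [0.0, -0.991, 0.13], [-1.0, -0.001, -0.001]]
contact_force: [1.2, 0.7, 1.9]
grip_width: 0.01
```

```bash
cat > cov.py <<'E'
from h import *
R=.2811; ux=np.array([.991,-.132]); uy=np.array([.132,.991]); H=np.array([.5713,.1427])
dz=.0
def st():
    s=monitor.observe(); p=s['eef_pos']; y=(p[:2]-H)@uy; z=p[2]+.017-.0605
    print(p,s['contact_force'],s['grip_width'],'beta',np.degrees(np.arctan2(z,-y)),'r',np.hypot(y,z),'x',(p[:2]-H)@ux,s['qpos'])
def path(b0,bs):
    f=lambda b:np.r_[uy*(-R*np.cos(np.radians(b))),R*np.sin(np.radians(b))]
    print([np.round((f(b)-f(b0))*100,2).tolist() for b in bs])
E
python3 - <<'E'
from cov import *
st(); path(135.6,[134,132]+list(range(129,77,-3)))
E
```

```text
[0.59909446 0.34185478 0.24075123] [1.22198445 0.74623091 1.90843847] 0.010001549745701459 beta 135.54376794938364 r 0.2816409332282321 x 0.00125587911348116 [ 3.93295753e-01  4.27220196e-01  1.18401162e+00 -1.14810815e-04
  1.52904058e+00  2.09484125e+00]
[[-0.07, -0.55, 0.55], [-0.17, -1.26, 1.22], [-0.32, -2.37, 2.18], [-0.47, -3.53, 3.07], [-0.63, -4.73, 3.91], [-0.8, -5.97, 4.68], [-0.97, -7.26, 5.38], [-1.14, -8.57, 6.01], [-1.32, -9.92, 6.58], [-1.5, -11.29, 7.07], [-1.69, -12.69, 7.48], [-1.88, -14.11, 7.83], [-2.07, -15.55, 8.1], [-2.26, -16.99, 8.29], [-2.46, -18.45, 8.4], [-2.65, -19.9, 8.44], [-2.85, -21.36, 8.4], [-3.04, -22.81, 8.29], [-3.23, -24.26, 8.1], [-3.42, -25.69, 7.83]]
```

Call:
step_arm --offset '[[-0.07,-0.55,0.55],[-0.17,-1.26,1.22],[-0.32,-2.37,2.18],[-0.47,-3.53,3.07],[-0.63,-4.73,3.91],[-0.8,-5.97,4.68],[-0.97,-7.26,5.38],[-1.14,-8.57,6.01]]' --angular '[[0,0,0],[0,0,0],[0,0,0],[0,0,0],[0,0,0],[0,0,0],[0,0,0],[0,0,0]]'

```text
time_s: 64.0
eef_pos: [0.5881, 0.2587, 0.3022]
ee_rot: [[0.004, -0.129, -0.992], [0.007, -0.992, 0.129], [-1.0, -0.007, -0.003]]
contact_force: [2.1, 5.2, 1.0]
grip_width: 0.0103
```

```bash
python3 - <<'E'
from cov import *
st(); path(114,list(range(111,56,-3))); path(57,list(range(54,23,-3))+[22,20.5,19.5,18.8,18.24])
u=shot('side'); q=place_of('cover_handle',u)[0]; print(q['p'],w(u,*q['point']))
E
```

```text
[0.58809386 0.25866233 0.30218188] [2.11108783 5.17781048 0.98343227] 0.010285909388775183 beta 114.36180785020507 r 0.2839666050038676 x 0.0013356882873973592 [0.27696626 0.29329411 1.2379342  0.00525962 1.60470478 1.97700418]
[[-0.18, -1.35, 0.56], [-0.36, -2.72, 1.05], [-0.55, -4.12, 1.47], [-0.74, -5.54, 1.82], [-0.93, -6.97, 2.08], [-1.12, -8.42, 2.28], [-1.32, -9.87, 2.39], [-1.51, -11.33, 2.43], [-1.7, -12.79, 2.39], [-1.9, -14.24, 2.28], [-2.09, -15.69, 2.08], [-2.28, -17.12, 1.82], [-2.47, -18.54, 1.47], [-2.66, -19.94, 1.05], [-2.84, -21.31, 0.56], [-3.02, -22.66, 0.0], [-3.19, -23.98, -0.63], [-3.36, -25.26, -1.34], [-3.53, -26.5, -2.1]]
[[-0.16, -1.2, -0.83], [-0.31, -2.36, -1.73], [-0.46, -3.47, -2.69], [-0.6, -4.53, -3.7], [-0.74, -5.53, -4.77], [-0.86, -6.48, -5.88], [-0.98, -7.36, -7.05], [-1.09, -8.19, -8.27], [-1.19, -8.95, -9.52], [-1.29, -9.65, -10.81], [-1.37, -10.28, -12.14], [-1.42, -10.66, -13.04], [-1.45, -10.92, -13.73], [-1.48, -11.09, -14.19], [-1.49, -11.2, -14.52], [-1.5, -11.29, -14.78]]
0.61 [0.59614493 0.24734718 0.33056877]
```

Moving with it at ~5 N. Continue.

Call:
step_arm --offset '[[-0.18,-1.35,0.56],[-0.36,-2.72,1.05],[-0.55,-4.12,1.47],[-0.74,-5.54,1.82],[-0.93,-6.97,2.08],[-1.12,-8.42,2.28],[-1.32,-9.87,2.39],[-1.51,-11.33,2.43],[-1.7,-12.79,2.39],[-1.9,-14.24,2.28],[-2.09,-15.69,2.08],[-2.28,-17.12,1.82],[-2.47,-18.54,1.47],[-2.66,-19.94,1.05],[-2.84,-21.31,0.56],[-3.02,-22.66,0.0],[-3.19,-23.98,-0.63],[-3.36,-25.26,-1.34],[-3.53,-26.5,-2.1]]' --angular '[[0,0,0],[0,0,0],[0,0,0],[0,0,0],[0,0,0],[0,0,0],[0,0,0],[0,0,0],[0,0,0],[0,0,0],[0,0,0],[0,0,0],[0,0,0],[0,0,0],[0,0,0],[0,0,0],[0,0,0],[0,0,0],[0,0,0]]'

```text
time_s: 66.47
eef_pos: [0.5524, -0.01, 0.279]
ee_rot: [[0.001, -0.131, -0.991], [-0.001, -0.991, 0.131], [-1.0, 0.0, -0.001]]
contact_force: [2.1, 0.1, 3.5]
grip_width: 0.0098
```

```bash
python3 - <<'E'
from cov import *
st()
u=shot('side'); q=place_of('cover_handle',u)[0]; print(q['p'],w(u,*q['point']))
E
```

```text
[ 0.5524115  -0.01003844  0.27903584] [2.11297392 0.10276158 3.51327033] 0.009839509642806298 beta 56.84656662790108 r 0.28133455820248754 x 0.0014429708628015472 [-1.74652877e-01  1.09744995e-01  1.50123074e+00 -2.78800932e-04
  1.52915058e+00  1.52714829e+00]
0.91 [ 0.56065716 -0.01867475  0.31186352]
```

Call:
step_arm --offset '[[-0.16,-1.2,-0.83],[-0.31,-2.36,-1.73],[-0.46,-3.47,-2.69],[-0.6,-4.53,-3.7],[-0.74,-5.53,-4.77],[-0.86,-6.48,-5.88],[-0.98,-7.36,-7.05],[-1.09,-8.19,-8.27],[-1.14,-8.57,-8.9],[-1.19,-8.95,-9.52],[-1.24,-9.3,-10.17],[-1.29,-9.65,-10.81],[-1.33,-9.97,-11.48],[-1.37,-10.28,-12.14],[-1.4,-10.47,-12.6],[-1.42,-10.66,-13.04],[-1.44,-10.8,-13.4],[-1.45,-10.92,-13.73]]' --angular '[[0,0,0],[0,0,0],[0,0,0],[0,0,0],[0,0,0],[0,0,0],[0,0,0],[0,0,0],[0,0,0],[0,0,0],[0,0,0],[0,0,0],[0,0,0],[0,0,0],[0,0,0],[0,0,0],[0,0,0],[0,0,0]]'

```text
time_s: 68.82
eef_pos: [0.5377, -0.1184, 0.1418]
ee_rot: [[0.001, -0.13, -0.991], [-0.0, -0.991, 0.13], [-1.0, 0.0, -0.001]]
contact_force: [5.1, -2.1, 1.4]
grip_width: 0.01
```

Call:
step_arm --offset '[[-0.01,-0.05,-0.15],[-0.02,-0.1,-0.3],[-0.03,-0.15,-0.45],[-0.03,-0.2,-0.6],[-0.04,-0.25,-0.75],[-0.05,-0.3,-0.9],[-0.05,-0.35,-1.05],[-0.05,-0.35,-1.05],[-0.05,-0.35,-1.05]]' --angular '[[0,0,0],[0,0,0],[0,0,0],[0,0,0],[0,0,0],[0,0,0],[0,0,0],[0,0,0],[0,0,0]]'

```text
time_s: 69.95
eef_pos: [0.5372, -0.1221, 0.1313]
ee_rot: [[0.001, -0.13, -0.991], [-0.001, -0.991, 0.13], [-1.0, 0.001, -0.001]]
contact_force: [5.3, -2.3, 1.2]
grip_width: 0.0097
```

```bash
python3 - <<'E'
from cov import *
st()
u=shot('side'); q=place_of('cover_handle',u)[0]; print(q['p'],w(u,*q['point']))
E
```

```text
[ 0.53724055 -0.12213978  0.131344  ] [ 5.34102965 -2.25201419  1.17862835] 0.009730625932381257 beta 18.21445254853982 r 0.2810337666966952 x 0.0012059352331189044 [-3.80292715e-01  2.27856086e-01  1.67712095e+00 -6.01215148e-04
  1.23568510e+00  1.32141388e+00]
0.82 [ 0.54584767 -0.11827835  0.17037634]
```

Call:
step_arm --offset '[[0,0,-0.1],[0,0,-0.2],[0,0,-0.3],[0,0,-0.3]]' --angular '[[0,0,0],[0,0,0],[0,0,0],[0,0,0]]'

```text
time_s: 70.55
eef_pos: [0.5372, -0.123, 0.1286]
ee_rot: [[0.0, -0.13, -0.991], [-0.003, -0.991, 0.13], [-1.0, 0.003, -0.001]]
contact_force: [4.7, -4.3, 2.5]
grip_width: 0.0105
```

```bash
python3 - <<'E'
from cov import *
st()
t=shot('wrist'); P=np.array([w(t,r,c) for r in range(0,384,2) for c in range(0,512,2) if t['depth'][r,c]>.05])
v=P[:,:2]-H; X=v@ux; Y=v@uy
for a,b in ((-.31,-.255),(-.228,-.15),(-.15,-.08),(-.08,-.01)):
    m=(abs(X)<.11)&(Y>a)&(Y<b)&(P[:,2]<.2)
    if a==-.31: m&=(X>.02)&(X<.045)
    print(a,b,m.sum(),np.percentile(P[m,2],[10,50,90,98]).round(4) if m.sum() else '')
save(t,'17.png')
E
```

```text
[ 0.53715856 -0.1230302   0.1286467 ] [ 4.74103837 -4.32892214  2.45663906] 0.010498496418318563 beta 17.635204450680547 r 0.2810534949491478 x 0.0012422202183021216 [-0.38078342  0.23101817  1.67934274 -0.00243417  1.2297793   1.32143283]
-0.31 -0.255 560 [-0.0004  0.0013  0.1548  0.1556]
-0.228 -0.15 7064 [0.1603 0.1611 0.1619 0.1623]
-0.15 -0.08 2822 [0.16   0.1608 0.1616 0.162 ]
-0.08 -0.01 122 [0.16   0.1606 0.1615 0.1619]
```

Call:
step_arm --offset '[[0,0,-0.1],[0,0,-0.2],[0,0,-0.3],[0,0,-0.4],[0,0,-0.4]]' --angular '[[0,0,0],[0,0,0],[0,0,0],[0,0,0],[0,0,0]]'

```text
time_s: 71.22
eef_pos: [0.5372, -0.1234, 0.1273]
ee_rot: [[0.001, -0.13, -0.992], [-0.004, -0.991, 0.13], [-1.0, 0.004, -0.001]]
contact_force: [-0.8, -3.4, 13.8]
grip_width: 0.0101
```

```bash
cat > cz.py <<'E'
from cov import *
st()
t=shot('wrist'); P=np.array([w(t,r,c) for r in range(0,384,2) for c in range(0,512,2) if t['depth'][r,c]>.05])
v=P[:,:2]-H; X=v@ux; Y=v@uy
m=(abs(X)<.11)&(Y>-.225)&(Y<-.02)&(abs(P[:,2]-.161)<.02)
A=np.c_[Y[m],X[m],np.ones(m.sum())]; print('slope y,x,z0',np.linalg.lstsq(A,P[m,2],rcond=None)[0])
m=(X>.02)&(X<.045)&(Y>-.3)&(Y<-.255)&(P[:,2]>.13); print('bar top',np.percentile(P[m,2],[50,95]))
E
python3 cz.py
```

```text
[ 0.53721589 -0.12344288  0.12729465] [-0.78269121 -3.38010267 13.78936908] 0.010079199025827868 beta 17.34771201681459 r 0.28102994811642734 x 0.0013535031603194927 [-0.38091502  0.23265091  1.68040107 -0.00333856  1.22661941  1.32144354]
slope y,x,z0 [ 1.04944591e-04 -1.18848334e-03  1.60350068e-01]
bar top [0.24798486 0.26129629]
```

Call:
step_arm --offset '[[0,0,0.3],[0,0,0.3]]' --angular '[[0,0,0],[0,0,0]]'

```text
time_s: 71.53
eef_pos: [0.5372, -0.1233, 0.1278]
ee_rot: [[0.001, -0.13, -0.991], [-0.003, -0.991, 0.13], [-1.0, 0.003, -0.001]]
contact_force: [3.2, -4.6, 2.8]
grip_width: 0.0101
```

Call:
step_arm --offset '[[0,0,0],[0,0,0],[0,0,0],[0,0,1],[0,0,3],[0,0,7],[0,0,12],[-1,-3,16],[-3,-6,18],[-6,-7,18],[-8,-7,18],[-8,-7,18]]' --angular '[[0,0,0],[0,0,0],[0,0,0],[0,0,0],[0,0,0],[0,0,0],[0,0,0],[0,0,0],[0,0,0],[0,0,0],[0,0,0],[0,0,0]]' --fingers 0.72

```text
time_s: 73.03
eef_pos: [0.4564, -0.1918, 0.3085]
ee_rot: [[0.001, -0.132, -0.991], [-0.001, -0.991, 0.132], [-1.0, 0.001, -0.001]]
contact_force: [0.7, -1.4, -0.4]
grip_width: 0.0259
```

```bash
python3 cz.py; python3 - <<'E'
from h import *
t=shot('wrist')
for c in find_clips(t,.38,.54,-.52,-.38,z=.01): print(np.round(c,4))
for c in find_clips(t,.45,.67,-.08,.14,z=.106): print(np.round(c,4))
for n in ['pcb','pliers','solder_reel']:
    for q in place_of(n,t)[:2]: print(n,q['p'],w(t,*q['point'],.01).round(3))
E
```

```text
[ 0.45643191 -0.19181204  0.30848569] [ 0.70931004 -1.37924441 -0.37600471] 0.02589657239637863 beta 37.393848616877 r 0.43634087481830913 x -0.06967868347738859 [-5.72928456e-01 -3.04481355e-02  1.58738864e+00  1.36376872e-04
  1.58311969e+00  1.12985723e+00]
slope y,x,z0 [-0.00106451 -0.0013967   0.1603329 ]
bar top [0.15283946 0.15477337]
[  0.4405  -0.4355 100.       0.6252]
[  0.4855  -0.4265 100.       0.5527]
[  0.493   -0.4695 280.       0.4919]
[  0.4455  -0.478  274.       0.4589]
[ 4.950e-01 -4.495e-01  3.100e+02  3.017e-01]
pcb 0.9 [ 0.549 -0.588  0.01 ]
pcb 0.89 [ 0.609 -0.292  0.01 ]
solder_reel 0.57 [ 0.627 -0.458  0.01 ]
```

```bash
python3 -c "
from h import *
print(ctrl.job_done())"
```

```text
the job is handed in; nothing more can be done
None
```

The pump is back in service and the job is handed in, at about 73 s on the robot's clock.

- **Clips:** Pins 1, 2 and 4 carry rollers; pin 3 is bare. I pushed a clip onto each of the three, and the picture from above shows all three seated. The two left-over clips lie in the white dish, which I checked again just before handing in.
- **Rotor:** It went one full counter-clockwise turn by the crank handle, with one regrip halfway, and nothing blocked it. The handle came back to within about 0.4 mm of where it stood. By the pin positions it is about 0.5° short of the full turn. That is close to what the cameras can resolve.
- **Cover:** I lowered it by its handle, and it met the stop with a final press of about 14 N. Its top then measured level at 160.3 mm against the 160.5 mm expected, and it stayed so after I let go.

**Checks that were off:**
- **Pin 2 clip:** It still pushed back with 7 to 10 N at the end, where the other two showed under 4 N. Its position in the pictures matches theirs.
- **Last joint:** Before that clip went on, the last joint briefly read -2.8202 rad, right at its -2.82 limit. I backed it off at once.
- **Cover handle height:** The side camera's network read it about 2 cm too high. The wrist camera's depth contradicted this, and I relied on that.
- **Inside the shut cover:** The clip search found no clips through it, so I did not see them again after closing it.
- **Other things on the bench:** I found the board and the solder reel where they were. The last picture did not pick up the pliers, and I did not look for the knife again.

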